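Make up a twin pack of tins under the banding head

ROBOT

A 6-joint arm with a two-finger parallel gripper is mounted at the origin on the work surface. World frame = base frame: x ahead of the robot, y to its left, z up, the work surface at z = 0. Lengths are in m, angles in rad, forces in N, time in s.
With the tool pointing down it reaches from about 0.275 to 0.825 m from the base axis. Payload 5.2 kg.
Tool frame: the origin (TCP) lies between the finger pads; the fingertips stand 8 mm ahead of it and the grasp point (between the pads) lies 11 mm behind it; z points along the fingers, y is the line along which they close (so a half turn about z gives the same grasp; the last joint's range is limited). The gripper opens to 93 mm and grips with 3 to 60 N. Pads are 15 mm wide; open, the fingers measure 128 mm over their backs; the gripper's body (75 mm by 188 mm) begins 65 mm behind the grasp point.
Start: joints at [-1.444, 0.259, 1.535, -0, 1.348, -0.203], TCP at [0.178, -0.52, 0.227] pointing down, gripper open.
Joint ranges: [-3.14, 3.14], [-0.91, 2.08], [0.19, 2.58], [-1.22, 4.36], [0.22, 2.71], [-3.12, 3.12]. Speed limits (rad/s): [2.57, 2.57, 3.14, 3.14, 3.14, 3.14].

INTERFACE

Orientations are given as a 3x3 rotation matrix whose columns are the frame's x, y, z axes.
In Python, from plant import manip gives the robot as it stands.
- The arm moves only by the tool play_rows, never from a script. Its argument "increments" is a list of rows, each a list of 7 numbers: the closure, from 0 (fully open) to 1 (shut), then the shift along the tool's x, y, z in mm, then the turn, a rotation vector about the tool's x, y, z in rad. A call has 1 to 20 rows; each row is the pose to reach, as a shift and turn from the pose commanded when the call began, along the tool's axes at that moment; what a row does not reach only later rows make up. A row lasts 1/12 s, in which the tool goes at most 41.7 mm and 7.16 degrees, less where a joint would pass 70% of its speed; a pose out of reach is approached as far as the arm can. A call with a gripper value outside its range is refused whole. The fingers move at their own pace and stop on an object; the grip force is fixed at half the most. Time passes only in rows, so rows that repeat a pose let the fingers close. It gives the time, the measured TCP pose, the force, the opening and the grip force at its end, in the units of the state.
- manip.get_obs(): the state, without advancing time (a new reading comes with each control period).
- manip.get_image(name): name is "scene" or "top" or "wrist"; returns a dict with "img" (384x512x3 uint8, blue, green, red), "vertical_fov" (degrees; the focal length in pixels is half the picture's height over the tangent of half this angle, whatever the lens; pixels are square), "cx", "cy" (the principal point, pixels), "R" (3x3) and "t" (3): a world point X has camera coordinates R X + t. Camera axes: x right, y down, z forward; pixel columns grow to the right and rows downward; lengths in m; the calibration is good to about 2 mm. The wrist camera is an equidistant fisheye: a pixel r from the principal point sees the ray r / f radians off the axis. A picture is of the moment at which its call begins. There is no depth.
- manip.close_job(): hands the job in; it is judged then, once.
The state is a dict: "time_s": time; "joint_positions": joint angles; "qvel": joint speeds; "joint_efforts": joint torques, N m; "tool_pos": TCP position; "tool_rot": TCP orientation; "force": force on the tool from outside, world axes, zero at the start; "torque": the same for the moment, N m; "width": finger opening in m; "finger_force": force on a finger pad.
Only numpy, scipy, OpenCV 4.12 (cv2) and the standard library are available. Lean on these libraries where they do the work, as an engineer would, in place of code of your own. Each camera call takes 0.05 s, during which the arm holds its last target. There are 200 camera calls.

TASK

Make up a twin pack at the banding station: first turn the station's clamp knob clockwise all the way, so that the jaw locks the tin standing there in its V stop, and then stand the other small tin of the same size squarely on top of it, rims flush all round. Set it down gently without dropping it, do not bump the banding head that hangs over the place, and leave the other goods on the bench where they are.

Things in the scene. Friction and masses are not known exactly. Their poses are not given: they have to be found in the camera images.
- station: Fixed banding station, grey base plate 12 mm thick (x -50 to 50 mm, y -57 to 197 mm). Origin under the lower tin's seat; x points away from the robot within 15 degrees, z up. V stop (two aluminium blocks, tops 38 mm above the bench) at -y of the seat; the jaw, as high, slides along y from the +y side. A steel post (radius 13 mm, 312 mm high) at x 100, y -100 mm carries the head.
- head: Fixed grey banding head over the far half of the seat. Origin straight above the seat's middle, 192 mm above the bench, level with its underside (a 4 mm pad hangs below). In the station's axes it takes x 12 to 87, y -28 to 28 mm, 85 mm high; an arm runs to the post at -y. A gripper pointing straight down on the seat would hit it: lean it back 20 to 50 degrees towards -x.
- seat (a point): Point on top of the base plate, 12 mm above the bench, where the middle of the lower tin's underside is when the clamp is locked. Axes as the station.
- clamp (a joint): Angle of the clamp knob, rad: starts at 0 to 0.25 and grows as it is turned clockwise seen from above, to 1.3 at the stop (locked). It drives the jaw 12 mm towards the V stop; it stays where it is left.
- clamp_grip (a point): On the clamp knob's axis at the height to grip it (77 mm above the bench; 145 mm along the station's +y from the seat). The knob is an upright black bar 42 mm long, 14 mm thick, 30 mm high, its top 7 mm above this point, on a disc 44 mm across; x lies along the bar and turns with it (along the station's x at joint value 0).
- base_tin: Plain steel tin with gold-lacquered ends, 56 mm across, 40 mm high, 110 g, standing loose in the station between V stop and jaw. Origin: middle of its underside.
- top_tin: The other small tin, just the same (56 mm across, 40 mm high, 110 g), standing on the bench in one of three places in front of or beside the station. Origin: middle of its underside.
- flat_tin: Bystander: wide flat tin, 86 mm across, 34 mm high, white sides. Origin: middle of its underside.
- tape_roll: Bystander: roll of clear tape lying flat, 96 mm across, 48 mm high, open in the middle. Origin: middle of its underside.
- tall_tin: Bystander: tall tin with paper label, 74 mm across, 108 mm high, at the robot's left. Origin: middle of its underside.
- bottle: Bystander: red bottle with white cap, 64 mm across, 200 mm high, far right. Origin: middle of its underside.
Mind the look-alikes: they are no part of the job. What is shaped like the top_tin but purple or turquoise is not meant.

How it is judged:
By the outcome, as a careful person would: the job done as asked, in the order asked, and still so for the second after the job is handed in, with the robot touching nothing.
It also fails if it takes over 58 s, if anything falls off the work surface, if the arm or the gripper's body presses on something with over 40 N, if the wrist force passes 120 N, or if a joint passes its speed limit or range.

## Working session

There is one attempt and no reset: what is moved stays moved. The work goes in short steps, Python scripts to look and compute and a tool call to move; the robot and the scene stay as the last step left them, time stands still between calls to the robot, and variables do not carry over. Pictures are saved under pics/ and viewed, at most 10 in all, crops included, and the job is handed in when it is done.

Besides the shell and the picture viewer there is one more tool, called as a command line: name --pt "numbers of a row" for each row, then --argument value for the rest. play_rows: Moves the arm, as the interface text tells. Its arguments: {"type":"object","properties":{"increments":{"type":"array"}},"required":["increments"]}

```bash
mkdir -p pics; ls; cat > h.py <<'E'
import numpy as np, cv2
from plant import manip
def snap(n,save=None):
    d=manip.get_image(n); 
    if save: cv2.imwrite('pics/'+save,d['img'])
    return d
def f(d): return d['img'].shape[0]/2/np.tan(np.radians(d['vertical_fov'])/2)
def ray(d,u,v):
    F=f(d);R=np.array(d['R']);t=np.array(d['t']);x,y=(u-d['cx'])/F,(v-d['cy'])/F
    if d.get('fish'):
        r=np.hypot(x,y); s=np.sin(r)/max(r,1e-9); c=np.array([x*s,y*s,np.cos(r)])
    else: c=np.array([x,y,1.])
    return -R.T@t,R.T@c
def plane(d,u,v,z):
    o,w=ray(d,u,v); return o+w*(z-o[2])/w[2]
def proj(d,X):
    c=np.array(d['R'])@np.array(X)+np.array(d['t']);F=f(d)
    if d.get('fish'):
        r=np.hypot(c[0],c[1]);k=np.arctan2(r,c[2])/max(r,1e-9)
    else:k=1/c[2]
    return np.array([d['cx']+F*c[0]*k,d['cy']+F*c[1]*k])
E
python3 - <<'E'
from h import *
a=snap('scene','s0.png');b=snap('top','t0.png');w=snap('wrist')
for d in(a,b,w): print(f(d),d['cx'],d['cy'],-np.array(d['R']).T@d['t'],np.round(d['R'],2).tolist())
o=manip.get_obs(); print(o['time_s'],o['tool_pos'],np.round(o['tool_rot'],3).tolist(),o['width'])
cv2.imwrite('pics/st0.png',np.hstack([b['img'],]) )
E
```

```text
pics
435.9386059712169 254.83812921405945 198.83407809299655 [ 1.12042326 -0.72506357  0.85046776] [[0.78, 0.63, -0.01], [0.38, -0.49, -0.79], [-0.5, 0.61, -0.62]]
431.77112601909175 251.86716875384178 187.31155951926252 [0.33575507 0.0242737  1.58643485] [[-0.02, -1.0, 0.01], [-0.99, 0.02, -0.14], [0.14, -0.01, -0.99]]
297.3186396354542 263.39785052402135 187.70110136042487 [ 0.24862936 -0.49614208  0.38519392] [[0.32, -0.95, -0.0], [-0.91, -0.31, 0.28], [-0.26, -0.09, -0.96]]
0.15 [ 0.1780719  -0.51995675  0.22601225] [[0.946, 0.324, -0.0], [0.324, -0.946, 0.001], [0.0, -0.001, -1.0]] 0.09286876080328213
```

View pics/t0.png

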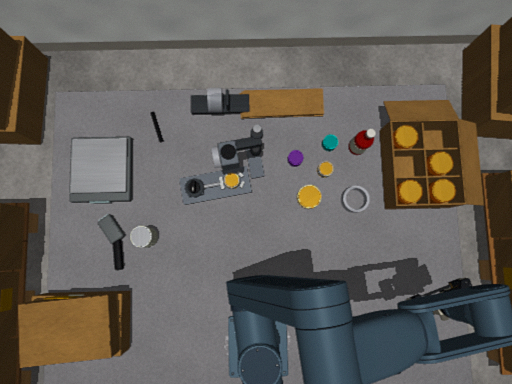

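View pics/s0.png

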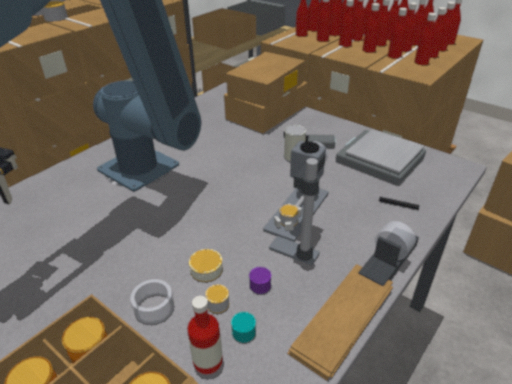

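Top picture: the small gold tin at (326,169) fits the top_tin. Things it could be confused with: purple tin (295,158), turquoise tin (330,142), wide flat tin (309,196), the gold tins in the box (407,136 and others), and the base tin (232,181). The knob is at (195,187) and the post and head run from (257,130) to (228,152).

```bash
python3 - <<'E'
from h import *
b=snap('top');a=snap('scene')
def gold(d,lo=30):
    h=cv2.cvtColor(d['img'],cv2.COLOR_BGR2HSV); m=cv2.inRange(h,(15,120,120),(32,255,255))
    n,l,s,c=cv2.connectedComponentsWithStats(m)
    return [(np.round(c[i],1),s[i][:5].tolist()) for i in range(1,n) if s[i][4]>lo]
for n,d in(('top',b),('scene',a)):
    for c,s in gold(d):
        if (n=='top' and 150<c[0]<370 and 120<c[1]<220) or (n=='scene' and 150<c[0]<310 and 190<c[1]<310):
            print(n,c,s,[np.round(plane(d,*c,z),4)[:2] for z in(.034,.04,.052)])
ct=cv2.resize(b['img'][110:215,165:345],None,fx=4.4,fy=4.4,interpolation=cv2.INTER_CUBIC)
cs=cv2.resize(a['img'][180:310,190:340],None,fx=4.4,fy=4.4,interpolation=cv2.INTER_CUBIC)
cv2.imwrite('pics/ct.png',ct);cv2.imwrite('pics/cs.png',cs)
E
```

```text
top [325.5 168. ] [319, 162, 14, 13, 133] [array([ 0.6214, -0.266 ]), array([ 0.6203, -0.2649]), array([ 0.6181, -0.2626])]
top [231.2 179.6] [225, 173, 13, 14, 144] [array([0.5863, 0.0797]), array([0.5853, 0.0795]), array([0.5834, 0.0791])]
top [308.8 196.4] [298, 186, 23, 22, 396] [array([ 0.5182, -0.2003]), array([ 0.5175, -0.1995]), array([ 0.5161, -0.1977])]
scene [288.7 210.1] [281, 205, 16, 12, 142] [array([0.5714, 0.0956]), array([0.5754, 0.0895]), array([0.5835, 0.0775])]
scene [204.9 260.7] [190, 250, 31, 23, 541] [array([ 0.52  , -0.2032]), array([ 0.5245, -0.2071]), array([ 0.5333, -0.2147])]
scene [216.8 293.5] [207, 285, 21, 18, 293] [array([ 0.6171, -0.2629]), array([ 0.6208, -0.2663]), array([ 0.6282, -0.2731])]
```

View pics/ct.png

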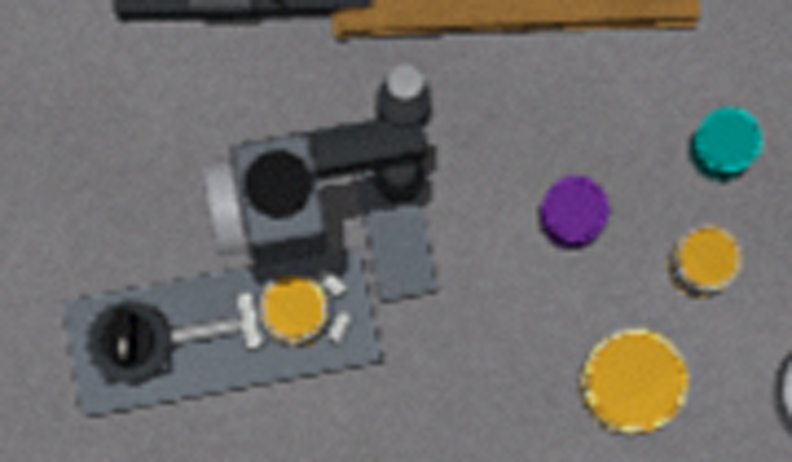

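View pics/cs.png

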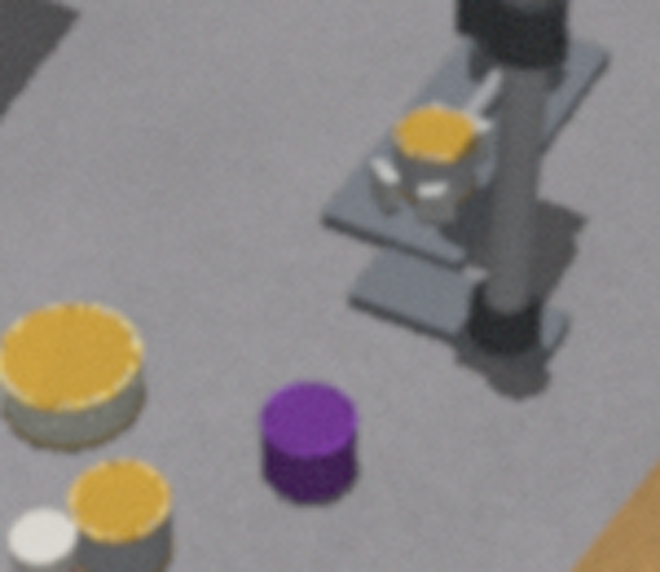

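The crops confirm it: the top_tin has a plain gold top at crop (708,258) and plain steel sides, next to purple (575,210) and turquoise (727,142). The station shows plate corners at (85,415), (382,360) and (65,298), and the knob at (128,342).

```bash
cat >> h.py <<'E'
from scipy.spatial.transform import Rotation as Ro
def delta(p,R):
    "shift (mm) and rotvec in present tool axes to reach pose"
    o=manip.get_obs();T=np.array(o['tool_rot'])
    s=T.T@(np.array(p)-o['tool_pos'])*1000; r=Ro.from_matrix(T.T@R).as_rotvec()
    return np.round(s,1),np.round(r,4)
def down(yaw):
    c,s=np.cos(yaw),np.sin(yaw); return np.array([[c,s,0],[s,-c,0],[0,0,-1.]])
E
python3 - <<'E'
from h import *
b=snap('top')
P=lambda u,v,z:plane(b,u/4.4+165,v/4.4+110,z)[:2]
c=[P(85,415,.012),P(382,360,.012),P(65,298,.012)];print(c)
y=c[0]-c[1];print('yaw',np.degrees(np.arctan2(-y[0],y[1])),np.linalg.norm(y))
yaw=np.arctan2(-y[0],y[1]);M=np.array([[np.cos(yaw),-np.sin(yaw)],[np.sin(yaw),np.cos(yaw)]])
for q,s in zip(c,[(-.05,.197),(-.05,-.057),(.05,.197)]): print('seat',q-M@s)
seat=np.mean([q-M@s for q,s in zip(c,[(-.05,.197),(-.05,-.057),(.05,.197)])],0)
k=seat+M@[0,.145];print(seat,k,P(128,342,.054))
print(delta([*k,.25],down(yaw+np.pi)))
E
```

```text
[array([0.50217721, 0.25347152]), array([0.54259299, 0.00551797]), array([0.60113021, 0.26999907])]
yaw 9.257647361296799 0.2512257886301586
seat [0.5832182  0.06708118]
seat [0.5827719  0.06981925]
seat [0.5834737 0.0675213]
[0.5831546  0.06814058] [0.55982782 0.21125194] [0.55660117 0.21229442]
(array([ 598. , -568.4,  -23.2]), array([ 1.0000e-04, -9.0000e-04, -2.9734e+00]))
```

play_rows --pt "0 598 -568 -60 0 0 -2.97" --pt "0 598 -568 -60 0 0 -2.97" --pt "0 598 -568 -60 0 0 -2.97" --pt "0 598 -568 -60 0 0 -2.97" --pt "0 598 -568 -60 0 0 -2.97" --pt "0 598 -568 -60 0 0 -2.97" --pt "0 598 -568 -60 0 0 -2.97" --pt "0 598 -568 -60 0 0 -2.97" --pt "0 598 -568 -60 0 0 -2.97" --pt "0 598 -568 -60 0 0 -2.97" --pt "0 598 -568 -60 0 0 -2.97" --pt "0 598 -568 -60 0 0 -2.97" --pt "0 598 -568 -60 0 0 -2.97" --pt "0 598 -568 -60 0 0 -2.97" --pt "0 598 -568 -60 0 0 -2.97" --pt "0 598 -568 -60 0 0 -2.97" --pt "0 598 -568 -60 0 0 -2.97" --pt "0 598 -568 -60 0 0 -2.97" --pt "0 598 -568 -60 0 0 -2.97" --pt "0 598 -568 -60 0 0 -2.97"

```text
time_s: 1.97
tool_pos: [0.5606, 0.2136, 0.2867]
tool_rot: [[-0.954, 0.3, 0.0], [0.3, 0.954, 0.0], [-0.0, 0.001, -1.0]]
force: [0.7, -1.0, -0.1]
width: 0.0929
finger_force: 0.0
```

```bash
python3 - <<'E'
from h import *
w=snap('wrist','w1.png');print(w['cx'],w['cy'],f(w))
w['fish']=1
for s in [(.56,.211,.084),(.583,.078,.052)]: print(proj(w,s))
o=manip.get_obs();print(o['tool_pos'],np.degrees(np.arctan2(o['tool_rot'][1][0],o['tool_rot'][0][0])))
E
```

```text
263.39785052402135 187.70110136042487 297.3186396354542
[262.19981252 168.48401788]
[179.3095238  206.31824492]
[0.56270155 0.21823225 0.28621905] 163.12964281477957
```

View pics/w1.png

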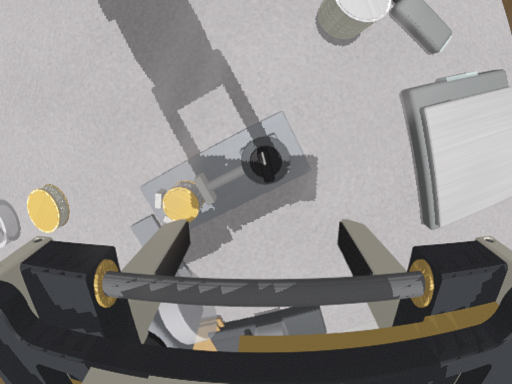

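The wrist view shows the knob at (265,161), the base tin at (180,204), the top tin at (47,209) at the left, and the tall tin at (350,15) clear of the knob. I'll finish the turn, lower a little, and measure the knob closely.

```bash
python3 - <<'E'
from h import *
print(delta([.5598,.2113,.18],down(np.radians(189.3))))
E
```

```text
(array([  0.8,  -8. , 106.2]), array([ 0.0045,  0.0016, -0.4568]))
```

play_rows --pt "0 0 0 80 0 0 -0.46" --pt "0 0 0 80 0 0 -0.46" --pt "0 0 0 80 0 0 -0.46" --pt "0 0 0 80 0 0 -0.46" --pt "0 0 0 80 0 0 -0.46" --pt "0 0 0 80 0 0 -0.46"

```text
time_s: 2.52
tool_pos: [0.56, 0.2105, 0.2067]
tool_rot: [[-0.99, -0.144, 0.0], [-0.144, 0.99, 0.0], [-0.0, -0.0, -1.0]]
force: [0.3, 0.0, -0.8]
width: 0.0931
finger_force: 0.0
```

```bash
python3 - <<'E'
from h import *
manip.get_image('wrist');manip.get_image('wrist')
w=snap('wrist');w['fish']=1
o=manip.get_obs();print(o['time_s'],o['tool_pos'],np.degrees(np.arctan2(o['tool_rot'][1][0],o['tool_rot'][0][0])))
p=proj(w,(.5598,.2113,.07)).astype(int);print(p)
x0,y0=p-[60,50];c=w['img'][y0:y0+100,x0:x0+120]
g=cv2.cvtColor(c,cv2.COLOR_BGR2GRAY);m=(g<62).astype(np.uint8)
n,l,s,cc=cv2.connectedComponentsWithStats(m)
for i in range(1,n):
    if s[i][4]>150: print(s[i],cc[i]+[x0,y0])
cv2.imwrite('pics/w2.png',cv2.convertScaleAbs(cv2.resize(c,None,fx=6,fy=6,interpolation=cv2.INTER_CUBIC),alpha=1.8,beta=20));print(x0,y0)
np.save('w2.npy',w,allow_pickle=True)
E
```

```text
2.6667 [0.56027822 0.21062019 0.20729727] -171.64072429648334
[264 181]
[  45   26   40   48 1304] [268.1940184  178.98006135]
204 131
```

View pics/w2.png

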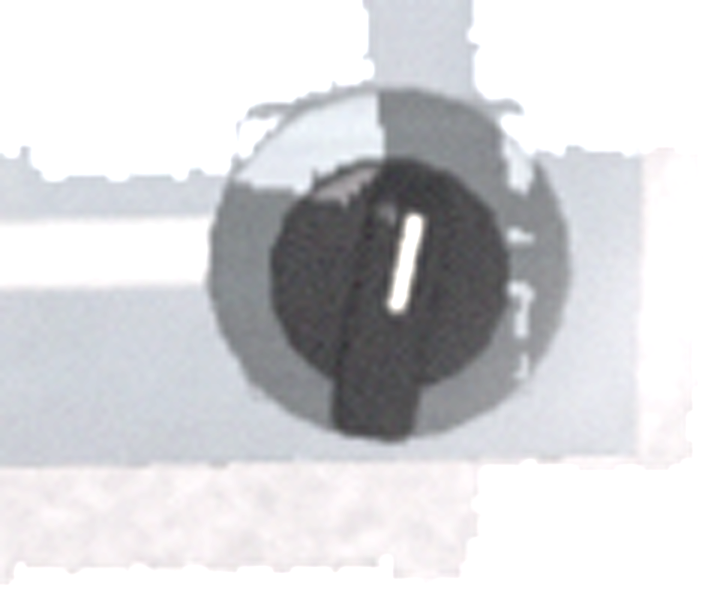

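```bash
python3 - <<'E'
from h import *
w=np.load('w2.npy',allow_pickle=True).item()
P=lambda u,v,z:plane(w,u/6+204,v/6+131,z)[:2]
print('disc',P(390,272,.054))
a,b=P(398,308,.084),P(412,215,.084);d=b-a;print('mark',a,b,np.degrees(np.arctan2(d[1],d[0])))
for q in [(333,432),(412,438),(374,205),(440,212)]: print(P(*q,.084))
a,b=P(205,218,.02),P(20,218,.02)
a,b=P(0,465,.012),P(690,455,.012);d=a-b;print('plate edge', np.degrees(np.arctan2(d[1],d[0])))
E
```

```text
disc [0.55742391 0.21604885]
mark [0.55598327 0.21656315] [0.54024075 0.21648132] -179.70218119096688
[0.57878941 0.20901575]
[0.57795603 0.22227301]
[0.53949038 0.21015433]
[0.53909232 0.22089374]
plate edge -80.88589207324527
```

```bash
python3 - <<'E'
from h import *
print(delta([.558,.2155,.066],down(np.radians(180))))
E
```

```text
(array([  1.7,   5.2, 141.3]), array([1.000e-04, 1.200e-03, 1.459e-01]))
```

play_rows --pt "0 2 5 40 0 0 0.08" --pt "0 2 5 80 0 0 0.146" --pt "0 2 5 110 0 0 0.146" --pt "0.3 2 5 130 0 0 0.146" --pt "0.4 2 5 141 0 0 0.146" --pt "0.6 2 5 141 0 0 0.146" --pt "0.8 2 5 141 0 0 0.146" --pt "1 2 5 141 0 0 0.146" --pt "1 2 5 141 0 0 0.146" --pt "1 2 5 141 0 0 0.146" --pt "1 2 5 141 0 0 0.146" --pt "1 2 5 141 0 0 0.146"

```text
time_s: 3.67
tool_pos: [0.5576, 0.2155, 0.0664]
tool_rot: [[-1.0, -0.002, 0.001], [-0.002, 1.0, 0.0], [-0.001, 0.0, -1.0]]
force: [-0.7, 0.0, -0.1]
width: 0.0374
finger_force: 0.0
```

play_rows --pt "1 0 0 0 0 0 0" --pt "1 0 0 0 0 0 0" --pt "1 0 0 0 0 0 0" --pt "1 0 0 0 0 0 0" --pt "1 0 0 0 0 0 0" --pt "1 0 0 0 0 0 0" --pt "1 0 0 0 0 0 0"

```text
time_s: 4.25
tool_pos: [0.5569, 0.2161, 0.0657]
tool_rot: [[-1.0, -0.002, -0.0], [-0.002, 1.0, 0.001], [0.0, 0.001, -1.0]]
force: [-2.3, 4.6, 1.7]
width: 0.0138
finger_force: 30.0
```

play_rows --pt "1 0 0 0 0 0 0.06" --pt "1 0 0 0 0 0 0.14" --pt "1 0 0 0 0 0 0.22" --pt "1 0 0 0 0 0 0.3" --pt "1 0 0 0 0 0 0.38" --pt "1 0 0 0 0 0 0.46" --pt "1 0 0 0 0 0 0.54" --pt "1 0 0 0 0 0 0.62" --pt "1 0 0 0 0 0 0.7" --pt "1 0 0 0 0 0 0.78" --pt "1 0 0 0 0 0 0.86" --pt "1 0 0 0 0 0 0.94" --pt "1 0 0 0 0 0 1.0" --pt "1 0 0 0 0 0 1.04" --pt "1 0 0 0 0 0 1.07" --pt "1 0 0 0 0 0 1.07"

```text
time_s: 5.58
tool_pos: [0.559, 0.2194, 0.0657]
tool_rot: [[-0.48, 0.877, 0.004], [0.877, 0.48, 0.007], [0.004, 0.007, -1.0]]
force: [4.3, 17.4, -5.4]
width: 0.0138
finger_force: 30.0
```

```bash
python3 - <<'E'
from h import *
o=manip.get_obs()
for k in('tool_pos','force','torque','width','joint_positions'): print(k,np.round(o[k],4))
print(np.degrees(np.arctan2(o['tool_rot'][1][0],o['tool_rot'][0][0])))
E
```

```text
tool_pos [0.559  0.2194 0.0657]
force [ 4.3411 17.3878 -5.3648]
torque [ 2.9461 -0.7998  0.0834]
width 0.0138
joint_positions [ 0.1851  0.4906  1.6138  0.0066  1.0317 -0.3192]
118.70477315937173
```

play_rows --pt "1 0 1.5 0 0 0 0" --pt "1 0 3 0 0 0 0.03" --pt "1 0 3.5 0 0 0 0.06" --pt "1 0 3.5 0 0 0 0.09" --pt "1 0 3.5 0 0 0 0.12" --pt "1 0 3.5 0 0 0 0.15" --pt "1 0 3.5 0 0 0 0.15"

```text
time_s: 6.17
tool_pos: [0.5595, 0.2193, 0.0657]
tool_rot: [[-0.346, 0.938, -0.001], [0.938, 0.346, 0.003], [0.003, 0.0, -1.0]]
force: [-2.7, 9.6, 1.1]
width: 0.0142
finger_force: 30.8
```

```bash
python3 - <<'E'
from h import *
o=manip.get_obs()
for k in('tool_pos','force','torque','width','joint_positions'): print(k,np.round(o[k],4))
print(np.degrees(np.arctan2(o['tool_rot'][1][0],o['tool_rot'][0][0])))
E
```

```text
tool_pos [0.5595 0.2193 0.0657]
force [-2.7275  9.5605  1.1068]
torque [1.7217 0.2767 0.5503]
width 0.0142
joint_positions [ 0.1863  0.4947  1.6068  0.0033  1.0403 -0.1682]
110.21593373340876
```

play_rows --pt "0.8 0 0 0 0 0 0" --pt "0.5 0 0 0 0 0 0" --pt "0.3 0 0 0 0 0 0" --pt "0.2 0 0 0 0 0 0" --pt "0 0 0 -20 0 0 0" --pt "0 0 0 -50 0 0 0" --pt "0 0 0 -90 0 0 0" --pt "0 0 0 -130 0 0 0" --pt "0 0 0 -140 0 0 0"

```text
time_s: 6.92
tool_pos: [0.5635, 0.2171, 0.2128]
tool_rot: [[-0.345, 0.938, 0.011], [0.939, 0.345, 0.001], [-0.002, 0.011, -1.0]]
force: [0.4, 0.1, 0.5]
width: 0.0678
finger_force: 0.0
```

```bash
python3 - <<'E'
from h import *
manip.get_image('wrist');manip.get_image('wrist')
w=snap('wrist','w3.png');w['fish']=1;np.save('w3.npy',w,allow_pickle=True)
b=snap('top','t3.png');s=snap('scene','s3.png');np.save('b3.npy',b,allow_pickle=True);np.save('s3.npy',s,allow_pickle=True)
for n,d in(('top',b),('scene',s),('w',w)):
    h=cv2.cvtColor(d['img'],cv2.COLOR_BGR2HSV); m=cv2.inRange(h,(15,120,120),(32,255,255))
    k,l,S,c=cv2.connectedComponentsWithStats(m)
    for i in range(1,k):
        if S[i][4]>30: 
            p=plane(d,*c[i],.052); q=plane(d,*c[i],.04)
            if 0.4<p[0]<.75 and -.35<p[1]<.3: print(n,c[i],S[i].tolist(),p[:2],q[:2])
print(manip.get_obs()['tool_pos'],manip.get_obs()['time_s'],manip.get_obs()['joint_positions'])
E
```

```text
top [325.45864662 168.09774436] [319, 162, 14, 13, 133] [ 0.6177384  -0.26247917] [ 0.61994365 -0.26472171]
top [233.10559006 179.56521739] [226, 173, 15, 15, 161] [0.58333284 0.07222362] [0.58526901 0.07259861]
top [308.81565657 196.4040404 ] [298, 186, 23, 22, 396] [ 0.51606821 -0.19779332] [ 0.51747834 -0.19952999]
scene [287.79354839 211.53548387] [280, 206, 16, 12, 155] [0.5851694  0.07066264] [0.57712518 0.08262144]
scene [204.93877551 260.68089054] [190, 250, 31, 23, 539] [ 0.53331153 -0.21464193] [ 0.52448796 -0.20697092]
scene [216.78498294 293.48122867] [207, 285, 21, 18, 293] [ 0.6281066  -0.27308343] [ 0.62070767 -0.26629072]
w [128.55294118 285.91960784] [121, 262, 21, 49, 510] [0.43927787 0.00697998] [ 0.4357429  -0.00368756]
w [239.52118644 274.53813559] [224, 269, 33, 10, 236] [0.57659628 0.08709737] [0.57827265 0.07947036]
[0.55920151 0.21651352 0.20352608] 7.1667 [ 1.83690419e-01  3.64995648e-01  1.44280697e+00 -2.07119231e-04
  1.33732676e+00 -1.68930537e-01]
```

View pics/w3.png

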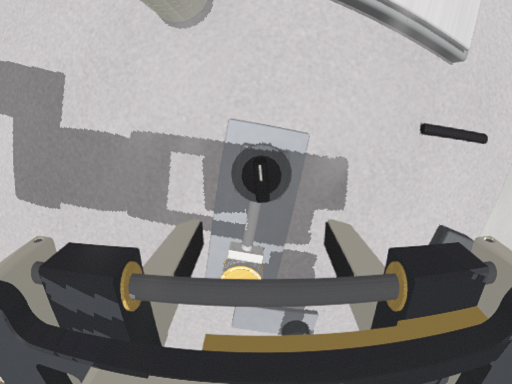

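The wrist view shows the knob bar at about (262,182), turned nearly along the plate, with the jaw (245,256) against the base tin. I'll measure the knob angle from its white mark and the plate edges.

```bash
python3 - <<'E'
from h import *
w=np.load('w3.npy',allow_pickle=True).item()
g=cv2.cvtColor(w['img'],cv2.COLOR_BGR2GRAY)
sub=g[158:195,250:275];v,u=np.nonzero(sub>130);print(len(u),u.min()+250,u.max()+250,v.min()+158,v.max()+158)
l=cv2.fitLine(np.float32(np.c_[u+250,v+158]),cv2.DIST_L2,0,.01,.01).ravel();
a=plane(w,l[2]-8*l[0],l[3]-8*l[1],.084);b=plane(w,l[2]+8*l[0],l[3]+8*l[1],.084);d=a-b
print('mark',np.degrees(np.arctan2(d[1],d[0]))%180)
# wide view crop
a=plane(w,230,121,.012);b=plane(w,308,133,.012);d=b-a;print('short edge',a,b,np.degrees(np.arctan2(d[1],d[0])))
R1=cv2.resize(g[110:270,200:330],None,fx=4,fy=4,interpolation=cv2.INTER_CUBIC);cv2.imwrite('pics/w3c.png',R1[:600])
E
```

```text
32 259 261 165 180
mark 115.70399618869595
short edge [0.5040546  0.25678103 0.012     ] [0.59697645 0.27553116 0.012     ] 11.408177610430325
```

View pics/w3c.png

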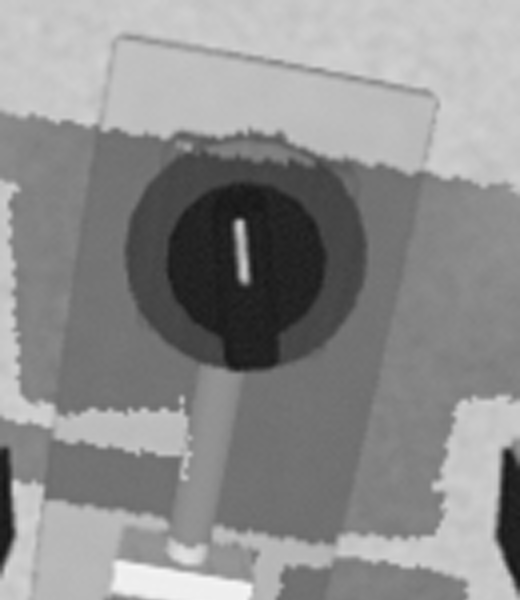

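The clamp mark reads about 1.29 rad relative to the station, and the turn met a hard stop, so the clamp is locked. Next I'll fetch the top tin with the tool leaned 32° back.

```bash
cat >> h.py <<'E'
def lean(h,th):
    c,s=np.cos(h),np.sin(h);x=np.array([c,s,0]);k=np.array([0,0,1.])
    z=np.sin(th)*x-np.cos(th)*k;y=np.array([-s,c,0]);return np.c_[np.cross(y,z),y,z]
TH=np.radians(32)
E
python3 - <<'E'
from h import *
g=np.array([.6203,-.2655,.027]);R=lean(0,TH);t=g+.011*R[:,2]
for p,r in [((.43,.12,.27),down(np.radians(140))),((.43,-.05,.27),down(np.radians(180))),((.52,-.2655,.22),R),(t-.11*R[:,2],R)]: print(np.round(p,4),delta(p,r))
E
```

```text
[0.43 0.12 0.27] (array([ -45.9, -154.8,  -65.9]), array([-0.0033, -0.0013, -0.52  ]))
[ 0.43 -0.05  0.27] (array([-205.5, -213.5,  -65.8]), array([-0.0028, -0.0025, -1.2181]))
[ 0.52   -0.2655  0.22  ] (array([-438.8, -203.3,  -15.9]), array([-0.3425, -0.4895, -1.184 ]))
[ 0.5678 -0.2655  0.111 ] (array([-455.4, -158.1,   92.9]), array([-0.3425, -0.4895, -1.184 ]))
```

play_rows --pt "0 0 0 -40 0 0 0" --pt "0 -20 -60 -66 0 0 -0.12" --pt "0 -36 -100 -66 0 0 -0.24" --pt "0 -46 -130 -66 0 0 -0.36" --pt "0 -46 -155 -66 0 0 -0.48" --pt "0 -80 -168 -66 0 0 -0.6" --pt "0 -110 -178 -66 0 0 -0.72" --pt "0 -145 -190 -66 0 0 -0.84" --pt "0 -180 -203 -66 0 0 -0.96" --pt "0 -205 -213 -66 0 0 -1.08" --pt "0 -240 -213 -66 0 0 -1.2" --pt "0 -275 -213 -66 0 0 -1.2" --pt "0 -312 -210 -60 -0.08 -0.11 -1.21" --pt "0 -350 -208 -50 -0.16 -0.23 -1.2" --pt "0 -388 -206 -38 -0.24 -0.35 -1.19" --pt "0 -420 -204 -25 -0.32 -0.46 -1.184" --pt "0 -439 -203 -16 -0.342 -0.49 -1.184" --pt "0 -439 -203 -16 -0.342 -0.49 -1.184" --pt "0 -439 -203 -16 -0.342 -0.49 -1.184"

```text
time_s: 8.75
tool_pos: [0.5193, -0.2652, 0.2178]
tool_rot: [[-0.849, 0.004, 0.528], [0.007, 1.0, 0.004], [-0.528, 0.007, -0.849]]
force: [0.7, -1.1, -0.2]
width: 0.0927
finger_force: 0.0
```

```bash
python3 - <<'E'
from h import *
g=np.array([.6203,-.2655,.027]);R=lean(0,TH);t=g+.011*R[:,2]
o=manip.get_obs();print(o['joint_positions'],o['width'],np.round(o['tool_rot'],3),o['qvel'])
for p in (t-.11*R[:,2],t-.05*R[:,2],t): print(np.round(p,4),delta(p,R))
w=snap('wrist');w['fish']=1
h=cv2.cvtColor(w['img'],cv2.COLOR_BGR2HSV); m=cv2.inRange(h,(15,120,100),(32,255,255))
k,l,S,c=cv2.connectedComponentsWithStats(m)
for i in range(1,k):
    if S[i][4]>60: print(c[i],S[i],plane(w,*c[i],.04))
E
```

```text
[-0.94410773  0.087451    1.9113118   0.58786937  0.88715154 -2.82774207] 0.09269266399380797 [[-0.849  0.004  0.528]
 [ 0.007  1.     0.004]
 [-0.528  0.007 -0.849]] [ 0.05530293 -0.03303616 -0.04574975 -0.0317046   0.02684309  0.04258668]
[ 0.5678 -0.2655  0.111 ] (array([ 15.2,  -0.9, 116.4]), array([ 0.0036, -0.002 , -0.0075]))
[ 0.5996 -0.2655  0.0601] (array([ 15.1,  -1.1, 176.4]), array([ 0.0036, -0.002 , -0.0075]))
[ 0.6261 -0.2655  0.0177] (array([ 15. ,  -1.3, 226.4]), array([ 0.0036, -0.002 , -0.0075]))
[322.27096966  85.06157049] [ 289   55   70   62 3362] [ 0.51309    -0.20390135  0.04      ]
[ 17.9422043  146.11290323] [   0  119   44   52 1488] [ 0.5722794  -0.63007596  0.04      ]
[498.00477327 151.88544153] [484 137  27  28 419] [0.5944318 0.0909273 0.04     ]
[263.84669811 159.45283019] [245 143  40  31 848] [ 0.61780996 -0.26468709  0.04      ]
[  9.54937163 202.10771993] [  0 180  25  37 557] [ 0.70456935 -0.76157177  0.04      ]
[ 77.66404715 235.59921415] [ 60 227  40  18 509] [ 0.80688132 -0.63642485  0.04      ]
[103.1956912  282.71095153] [ 94 260  24  48 557] [ 1.03773323 -0.69044689  0.04      ]
[423.54316547 282.6942446 ] [410 260  24  48 556] [1.06053904 0.16585836 0.04      ]
[372.51755023 332.97748729] [ 239  302  260   50 4131] [1.58495226 0.18611361 0.04      ]
```

play_rows --pt "0 15 -1 40 0.003 -0.002 -0.007" --pt "0 15 -1 80 0.003 -0.002 -0.007" --pt "0 15 -1 116 0.003 -0.002 -0.007" --pt "0 15 -1 146 0.003 -0.002 -0.007" --pt "0 15 -1 176 0.003 -0.002 -0.007" --pt "0 15 -1 196 0.003 -0.002 -0.007" --pt "0 15 -1 208 0.003 -0.002 -0.007" --pt "0 15 -1 208 0.003 -0.002 -0.007" --pt "0 15 -1 208 0.003 -0.002 -0.007"

```text
time_s: 9.55
tool_pos: [0.6206, -0.2646, 0.0381]
tool_rot: [[-0.845, -0.007, 0.534], [-0.009, 1.0, -0.001], [-0.534, -0.005, -0.845]]
force: [-0.9, -0.0, -0.4]
width: 0.0931
finger_force: 0.0
```

```bash
python3 - <<'E'
from h import *
g=np.array([.6202,-.2655,.027]);R=lean(0,TH);t=g+.011*R[:,2]
o=manip.get_obs();print(o['joint_positions'],o['tool_pos'],o['force'])
print(delta(t,R))
E
```

```text
[-0.77382062  0.48078472  1.91626028  0.90675397  0.4927006  -3.11416192] [ 0.62060407 -0.26459501  0.03811547] [-0.94811207 -0.00181025 -0.44616764]
(array([ 6.3, -0.8, 20.2]), array([-0.001 ,  0.0048,  0.0086]))
```

j6 is almost at its limit, so I'm backing off before re-approaching with a more radial heading of -18°.

play_rows --pt "0 0 0 -30 0 0 0" --pt "0 0 0 -70 0 0 0" --pt "0 0 0 -100 0 0 0" --pt "0 0 0 -110 0 0 0" --pt "0 0 0 -110 0 0 0"

```text
time_s: 9.97
tool_pos: [0.5614, -0.2673, 0.1354]
tool_rot: [[-0.843, -0.003, 0.538], [-0.009, 1.0, -0.008], [-0.538, -0.012, -0.843]]
force: [0.2, 0.5, -0.5]
width: 0.0926
finger_force: 0.0
```

```bash
python3 - <<'E'
from h import *
g=np.array([.6202,-.2655,.027]);R=lean(np.radians(-18),TH);t=g+.011*R[:,2]
o=manip.get_obs();print(o['joint_positions'],o['tool_pos'],o['force'])
for s in(.12,.08,.05,.018,0):print(s,delta(t-s*R[:,2],R))
E
```

```text
[-0.86943717  0.25100648  1.95604619  0.71459782  0.66778337 -2.95962506] [ 0.56138919 -0.26726985  0.13543068] [ 0.21293966  0.49269436 -0.51584725]
0.12 (array([ 5.2, 19.8, 15.4]), array([0.1595, 0.0116, 0.2746]))
0.08 (array([ 6.5, 13.6, 54.9]), array([0.1595, 0.0116, 0.2746]))
0.05 (array([ 7.5,  8.9, 84.5]), array([0.1595, 0.0116, 0.2746]))
0.018 (array([  8.5,   4. , 116.1]), array([0.1595, 0.0116, 0.2746]))
0 (array([  9.1,   1.2, 133.9]), array([0.1595, 0.0116, 0.2746]))
```

play_rows --pt "0 5 20 0 0.05 0 0.09" --pt "0 5 20 0 0.1 0.006 0.18" --pt "0 5 20 5 0.16 0.011 0.275" --pt "0 5 20 15 0.16 0.011 0.275" --pt "0 5 20 15 0.16 0.011 0.275" --pt "0 6.5 14 55 0.16 0.011 0.275" --pt "0 7.5 9 84 0.16 0.011 0.275" --pt "0 8 5 105 0.16 0.011 0.275" --pt "0 8.5 4 116 0.16 0.011 0.275" --pt "0 8.5 4 116 0.16 0.011 0.275" --pt "0 8.5 4 116 0.16 0.011 0.275"

```text
time_s: 10.88
tool_pos: [0.6155, -0.2618, 0.027]
tool_rot: [[-0.81, 0.308, 0.499], [0.265, 0.951, -0.157], [-0.523, 0.005, -0.852]]
force: [-1.5, 0.3, 1.0]
width: 0.093
finger_force: 0.0
```

```bash
python3 - <<'E'
from h import *
g=np.array([.6202,-.2655,.027]);R=lean(np.radians(-18),TH);t=g+.011*R[:,2]
o=manip.get_obs();print(o['joint_positions'],o['tool_pos'],o['force'])
print(delta(t,R))
E
```

```text
[-0.67177307  0.47039881  1.97423431  0.82767391  0.25771407 -2.68865946] [ 0.61551019 -0.26181667  0.02703201] [-1.47951538  0.3204319   0.99582579]
(array([-4.8, -2.1, 13.9]), array([ 0.0048, -0.0078, -0.0016]))
```

```bash
cat > kin.py <<'E'
from h import *
from scipy.optimize import least_squares
Q=np.array([[-1.444,.259,1.535,0,1.348,-.203],[.18369,.364996,1.442807,-.0002,1.337327,-.16893],[.1851,.4906,1.6138,.0066,1.0317,-.3192],[.1863,.4947,1.6068,.0033,1.0403,-.1682],[-.94410773,.087451,1.9113118,.58786937,.88715154,-2.82774207],[-.77382062,.48078472,1.91626028,.90675397,.4927006,-3.11416192],[-.86943717,.25100648,1.95604619,.71459782,.66778337,-2.95962506],[-.67177307,.47039881,1.97423431,.82767391,.25771407,-2.68865946]])
X=np.array([[.1780,-.52,.2265],[.5592,.21651,.20353],[.559,.2194,.0657],[.5595,.2193,.0657],[.5193,-.2652,.2178],[.62060407,-.26459501,.03811547],[.56138919,-.26726985,.13543068],[.61551019,-.26181667,.02703201]])
E=lambda a,t:Ro.from_euler(a,t).as_matrix()
def fk(q,P):
    H,a0,L1,a,L2,d,L6=P[:7]
    A=E('z',q[0]);B=A@E('y',q[1]);C=B@E('y',q[2]);D=C@E('z',q[3])@E('y',q[4])
    p=A@[a0,0,H]+B@[0,0,L1]+C@[a,d,L2]+D@[0,P[7],L6]
    return p,D@E('z',q[5])
def fit():
    r=least_squares(lambda P:np.ravel([fk(q,P)[0]-x for q,x in zip(Q,X)]),[.3,0,.4,0,.35,.1,.25,0]);return r
P=fit().x
TR=np.array([[-.81,.308,.499],[.265,.951,-.157],[-.523,.005,-.852]])
off=fk(Q[7],P)[1].T@TR      # fixed flange->tool turn
lo=np.array([-3.14,-.91,.19,-1.22,.22,-3.12]);hi=np.array([3.14,2.08,2.58,4.36,2.71,3.12])
def ik(p,R,q0):
    g=lambda q:np.r_[(fk(q,P)[0]-p)*5,Ro.from_matrix(R.T@fk(q,P)[1]@off).as_rotvec()]
    r=least_squares(g,np.clip(q0,lo+.01,hi-.01),bounds=(lo,hi));return r.x,np.abs(r.fun).max()
E
python3 - <<'E'
from kin import *
print(P,np.abs(fit().fun).max(),np.round(off,2).tolist())
for nm,g,hs in(('pick',[.6202,-.2655,.027],(-45,-33,-18)),('seat',[.5838,.0715,.079],(0,9.2,18))):
  for th in(20,24,28,32):
    for h in hs:
     for fl in(0,1):
      R=lean(np.radians(h),np.radians(th))
      if fl:R=R@np.diag([-1,-1,1])
      out=[]
      for s in(0,.08):
        q,e=ik(np.array(g)+(.011-s)*R[:,2],R,[-.3,.4,1.8,.2,.6,1. if fl else -2.]);out+=[np.round(q,2).tolist(),round(e,4)]
      print(nm,th,h,fl,*out)
E
```

```text
[ 2.21496600e-01 -1.05164447e-04  5.34325388e-01  5.99074125e-02
  4.25816761e-01  1.10793770e-01  3.58875283e-01  2.38768813e-06] 0.00025506046736267773 [[-0.0, -1.0, -0.0], [1.0, -0.0, 0.0], [-0.0, 0.0, 1.0]]
pick 20 -45 0 [-0.52, 0.54, 1.75, -0.18, 0.52, -1.17] 0.0 [-0.51, 0.4, 1.76, -0.15, 0.66, -1.19] 0.0
pick 20 -45 1 [-0.52, 0.54, 1.75, -0.18, 0.52, 1.97] 0.0 [-0.51, 0.4, 1.75, -0.15, 0.66, 1.95] 0.0
pick 20 -33 0 [-0.57, 0.53, 1.77, -0.01, 0.49, -1.56] 0.0 [-0.57, 0.38, 1.78, -0.0, 0.63, -1.56] 0.0
pick 20 -33 1 [-0.57, 0.53, 1.77, -0.01, 0.49, 1.58] 0.0 [-0.57, 0.38, 1.78, -0.0, 0.63, 1.58] 0.0
pick 20 -18 0 [-0.62, 0.53, 1.78, 0.21, 0.51, -2.05] 0.0 [-0.64, 0.38, 1.79, 0.18, 0.65, -2.02] 0.0
pick 20 -18 1 [-0.62, 0.53, 1.78, 0.21, 0.51, 1.09] 0.0 [-0.64, 0.38, 1.79, 0.18, 0.65, 1.12] 0.0
pick 24 -45 0 [-0.51, 0.53, 1.81, -0.28, 0.41, -1.07] 0.0 [-0.49, 0.38, 1.83, -0.23, 0.55, -1.11] 0.0
pick 24 -45 1 [-0.51, 0.53, 1.81, -0.28, 0.41, 2.07] 0.0 [-0.49, 0.38, 1.83, -0.23, 0.55, 2.03] 0.0
pick 24 -33 0 [-0.57, 0.52, 1.83, -0.01, 0.37, -1.55] 0.0 [-0.57, 0.36, 1.86, -0.01, 0.51
[... 3127 characters left out ...]
, 0.48, 0.59, -2.5] 0.0
seat 28 18 1 [-0.21, 0.3, 2.06, 0.62, 0.42, 0.52] 0.0 [-0.26, 0.12, 2.07, 0.48, 0.59, 0.64] 0.0
seat 32 0 0 [-0.1, 0.29, 2.11, 0.27, 0.22, -1.93] 0.023 [-0.11, 0.09, 2.15, 0.17, 0.35, -1.83] 0.0
seat 32 0 1 [-0.1, 0.29, 2.11, 0.27, 0.22, 1.21] 0.0227 [-0.11, 0.09, 2.15, 0.17, 0.35, 1.31] 0.0
seat 32 9.2 0 [-0.17, 0.29, 2.13, 0.76, 0.26, -2.6] 0.0 [-0.21, 0.09, 2.15, 0.5, 0.42, -2.35] 0.0
seat 32 9.2 1 [-0.17, 0.29, 2.13, 0.76, 0.26, 0.54] 0.0 [-0.21, 0.09, 2.15, 0.5, 0.42, 0.79] 0.0
seat 32 18 0 [-0.24, 0.3, 2.12, 0.89, 0.37, -2.91] 0.0 [-0.3, 0.1, 2.14, 0.66, 0.52, -2.7] 0.0
seat 32 18 1 [-0.24, 0.3, 2.12, 0.89, 0.37, 0.23] 0.0 [-0.3, 0.1, 2.14, 0.66, 0.52, 0.44] 0.0
```

```bash
sed -i 's/^TH=.*/TH=np.radians(28)/' h.py; python3 - <<'E'
from h import *
g=np.array([.6202,-.2655,.027]);R=lean(np.radians(-18),TH);t=g+.011*R[:,2]
for s in(.02,0):print(s,delta(t-s*R[:,2],R))
E
```

```text
0.02 (array([-5.3, -2. , -6. ]), array([ 0.0049,  0.062 , -0.0015]))
0 (array([-4.1, -2.1, 13.9]), array([ 0.0049,  0.062 , -0.0015]))
```

play_rows --pt "0 -5 -2 -6 0.005 0.06 0" --pt "0 -5 -2 -6 0.005 0.062 -0.001" --pt "0 -4.5 -2 4 0.005 0.062 -0.001" --pt "0 -4 -2 12 0.005 0.062 -0.001" --pt "0 -4 -2 14 0.005 0.062 -0.001" --pt "0 -4 -2 14 0.005 0.062 -0.001" --pt "0 -4 -2 14 0.005 0.062 -0.001"

```text
time_s: 11.47
tool_pos: [0.6249, -0.2666, 0.0174]
tool_rot: [[-0.839, 0.31, 0.447], [0.274, 0.951, -0.146], [-0.47, 0.0, -0.883]]
force: [0.9, 0.0, 0.6]
width: 0.0929
finger_force: 0.0
```

```bash
python3 - <<'E'
from h import *
manip.get_image('top')
g=np.array([.6202,-.2655,.027]);R=lean(np.radians(-18),TH);t=g+.011*R[:,2]
o=manip.get_obs();print(o['joint_positions'],o['tool_pos'],o['force'],o['time_s'])
print(delta(t,R))
E
```

```text
[-0.65082781  0.50274338  1.90091133  0.52895783  0.3119843  -2.3768278 ] [ 0.6250092  -0.26681484  0.01770617] [ 0.14350178  0.40363955 -0.0818471 ] 11.5167
(array([ 0. , -0.2,  0.5]), array([-0.0005,  0.0011, -0.0012]))
```

Spot on. Closing.

play_rows --pt "0.2 0 0 0 0 0 0" --pt "0.3 0 0 0 0 0 0" --pt "0.4 0 0 0 0 0 0" --pt "0.5 0 0 0 0 0 0" --pt "0.6 0 0 0 0 0 0" --pt "0.7 0 0 0 0 0 0" --pt "0.8 0 0 0 0 0 0" --pt "1 0 0 0 0 0 0" --pt "1 0 0 0 0 0 0" --pt "1 0 0 0 0 0 0" --pt "1 0 0 0 0 0 0" --pt "1 0 0 0 0 0 0"

```text
time_s: 12.52
tool_pos: [0.6256, -0.2672, 0.0185]
tool_rot: [[-0.839, 0.31, 0.448], [0.273, 0.951, -0.147], [-0.471, -0.001, -0.882]]
force: [0.2, 2.4, 1.9]
width: 0.0553
finger_force: 30.0
```

```bash
python3 - <<'E'
from h import *
o=manip.get_obs();T=np.array(o['tool_rot']);print(o['tool_pos'],o['width'],o['finger_force'],o['force'])
U=lambda v:T.T@np.array(v)*1000
print('lift60',U([0,0,.06]),'lift100',U([-.02,0,.13]))
# tin pose in tool: assume tin underside centre at table
R=lean(np.radians(9.2),TH); R0=lean(np.radians(-18),TH)
tin=np.array([.6202,-.2655,0.]); tl=R0.T@(tin-np.array(o['tool_pos'])); print('tin in tool',tl,np.round(R0.T@T,4).tolist())
s=np.array([.5838,.0715,.052])
for nm,p,r in(('A',[.45,-.2,.25],R0),('B',[.42,0,.25],R),('back80',s-R@tl-.08*R[:,2]+[0,0,.01],R),('over10',s-R@tl+[0,0,.01],R)):
    print(nm,np.round(p,4),delta(p,r))
E
```

```text
[ 0.62558277 -0.26718543  0.01848554] 0.05534101939329887 30.000387132167816 [0.17739906 2.37745072 1.89990093]
lift60 [-2.82821789e+01 -4.34498910e-02 -5.29161268e+01] lift100 [ -44.50616792   -6.29413923 -123.61061778]
tin in tool [ 1.36583868e-02 -6.04285810e-05  1.36738707e-02] [[1.0, -0.0006, -0.0022], [0.0006, 1.0, -0.0011], [0.0022, 0.0011, 1.0]]
A [ 0.45 -0.2   0.25] (array([  56.5,    9.3, -292.7]), array([-0.0011,  0.0022, -0.0006]))
B [0.42 0.   0.25] (array([ 136.2,  190.1, -335.5]), array([-0.2244,  0.0019, -0.4195]))
back80 [0.5523 0.0665 0.1511] (array([  90.1,  294.4, -198.8]), array([-0.2244,  0.0019, -0.4195]))
over10 [0.5894 0.0725 0.0805] (array([  93.9,  311.6, -120.7]), array([-0.2244,  0.0019, -0.4195]))
```

```bash
python3 - <<'E'
from kin import *
R0=lean(np.radians(-18),TH);R=lean(np.radians(9.2),TH)
q=Q[7]
for p,r in(([.6056,-.2672,.1185],R0),([.52,-.16,.20],lean(np.radians(-10),TH)),([.5,-.02,.20],R),([.5323,.0665,.1511],R),([.5523,.0665,.1511],R),([.5894,.0725,.0805],R),([.5894,.0725,.0705],R)):
    q,e=ik(np.array(p),r,q);print(p,np.round(q,2),round(e,4),delta(p,r))
E
```

```text
[0.6056, -0.2672, 0.1185] [-0.68  0.32  1.86  0.34  0.52 -2.19] 0.0 (array([-30.4,  -6.3, -97.2]), array([-0.0011,  0.0022, -0.0006]))
[0.52, -0.16, 0.2] [-0.65  0.01  2.01  0.34  0.71 -2.26] 0.0 (array([  32.3,   69. , -223.1]), array([-0.0668,  0.0021, -0.1238]))
[0.5, -0.02, 0.2] [-0.47 -0.08  2.09  0.41  0.77 -2.46] 0.0 (array([  87.3,  195.9, -252.6]), array([-0.2244,  0.0019, -0.4195]))
[0.5323, 0.0665, 0.1511] [-0.2   0.06  2.1   0.33  0.54 -2.17] 0.0 (array([ 106.8,  288.2, -207.7]), array([-0.2244,  0.0019, -0.4195]))
[0.5523, 0.0665, 0.1511] [-0.19  0.09  2.06  0.32  0.54 -2.15] 0.0 (array([  90.1,  294.4, -198.7]), array([-0.2244,  0.0019, -0.4195]))
[0.5894, 0.0725, 0.0805] [-0.16  0.28  2.06  0.42  0.37 -2.25] 0.0 (array([  93.9,  311.7, -120.7]), array([-0.2244,  0.0019, -0.4195]))
[0.5894, 0.0725, 0.0705] [-0.16  0.29  2.07  0.45  0.34 -2.28] 0.0 (array([  98.6,  311.7, -111.9]), array([-0.2244,  0.0019, -0.4195]))
```

play_rows --pt "1 -5 0 -9 0 0 0" --pt "1 -14 0 -26 0 0 0" --pt "1 -24 0 -50 0 0 0" --pt "1 -28 -2 -75 0 0 0" --pt "1 -30 -6 -97 0 0 0" --pt "1 -20 6 -125 -0.01 0 -0.02" --pt "1 -5 25 -155 -0.03 0 -0.05" --pt "1 12 45 -188 -0.05 0 -0.09" --pt "1 32 69 -223 -0.067 0 -0.124" --pt "1 45 100 -231 -0.1 0 -0.19" --pt "1 58 130 -238 -0.14 0 -0.26" --pt "1 72 160 -245 -0.18 0.001 -0.34" --pt "1 82 182 -250 -0.21 0.001 -0.4" --pt "1 87 196 -253 -0.224 0.002 -0.42" --pt "1 87 196 -253 -0.224 0.002 -0.42" --pt "1 87 196 -253 -0.224 0.002 -0.42"

```text
time_s: 13.85
tool_pos: [0.4999, -0.0198, 0.2003]
tool_rot: [[-0.872, -0.161, 0.463], [-0.142, 0.987, 0.074], [-0.469, -0.001, -0.883]]
force: [-1.0, -0.5, -1.7]
width: 0.056
finger_force: 30.0
```

```bash
python3 - <<'E'
from h import *
manip.get_image('top');manip.get_image('top')
o=manip.get_obs();T=np.array(o['tool_rot']);p=np.array(o['tool_pos']);print(p,o['width'],o['force'],o['joint_positions'],o['time_s'])
tl=np.array([.01366,-.00006,.01367]);b=p+T@tl;top=b+[0,0,.04];print('tin bottom',b)
s=snap('scene');np.save('s5.npy',s,allow_pickle=True);t=snap('top')
for n,d in(('scene',s),('top',t)):
    u=proj(d,top);h=cv2.cvtColor(d['img'],cv2.COLOR_BGR2HSV); m=cv2.inRange(h,(15,120,120),(32,255,255))
    k,l,S,c=cv2.connectedComponentsWithStats(m)
    print(n,'pred',u)
    for i in range(1,k):
        if S[i][4]>15 and np.hypot(*(c[i]-u))<60: print(c[i],S[i],plane(d,*c[i],top[2]))
u=proj(s,top).astype(int);c=s['img'][u[1]-50:u[1]+50,u[0]-65:u[0]+65]
cv2.imwrite('pics/g5.png',cv2.resize(c,None,fx=5,fy=5,interpolation=cv2.INTER_CUBIC))
E
```

```text
[ 0.50030211 -0.02073032  0.20039509] 0.05553615750610262 [-0.09918028  0.31585795 -0.80305365] [-0.47495581 -0.07525143  2.09003411  0.41197458  0.76537661 -2.45308667] 13.95
tin bottom [ 0.49474002 -0.02171086  0.18191349]
scene pred [240.69320942 165.33829102]
[240.79861111 165.65277778] [233 161  17  11 144] [ 0.49590071 -0.02265502  0.22191349]
top pred [261.31291822 197.92174632]
[233.1863354  179.59627329] [227 173  14  15 161] [0.55581119 0.06665761 0.22191349]
[308.84130982 196.41561713] [298 186  23  22 397] [ 0.49606247 -0.17328327  0.22191349]
[261.24074074 194.89814815] [254 190  17  10 108] [ 0.50443469 -0.02174527  0.22191349]
[262.0952381  202.33333333] [256 201  13   4  21] [ 0.48057943 -0.02381168  0.22191349]
```

View pics/g5.png

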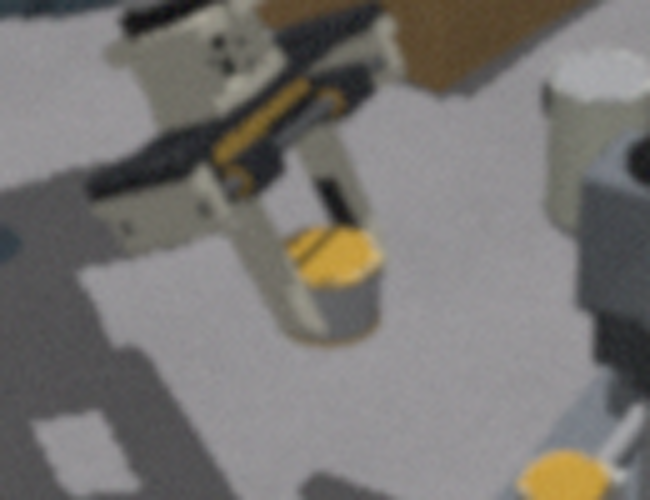

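The crop shows the tin held upright between the fingers at crop (335,285), within 1 px of where I predicted. One viewing is left, so I'll save it for the placing.

```bash
python3 - <<'E'
from h import *
tl=np.array([.01366,-.00006,.01367]);R=lean(np.radians(9.2),TH);s=np.array([.5840,.0714,.052])
for k in(.08,.05,.02):print(k,delta(s-R@tl-k*R[:,2]+[0,0,.008],R))
print(delta(s-R@tl+[0,0,.008],R), delta(s-R@tl+[0,0,.003],R))
d=np.load('s5.npy',allow_pickle=True).item()
# base tin rim: refine with looser mask of the gold face
h=cv2.cvtColor(d['img'],cv2.COLOR_BGR2HSV)
for lo in((15,90,60),(15,120,120)):
    m=cv2.inRange(h,lo,(34,255,255));k,l,S,c=cv2.connectedComponentsWithStats(m)
    for i in range(1,k):
        if S[i][4]>60 and 200<c[i][0]<300 and 150<c[i][1]<310:
            cn=cv2.findContours((l==i).astype(np.uint8),0,1)[0][0];e=cv2.fitEllipse(cn)
            z=.04 if c[i][1]>240 else .052
            print(c[i],S[i],np.round(e[0],1),np.round(e[1],1),plane(d,*e[0],z)[:2])
E
```

```text
0.08 (array([-33.7,  78. ,  75.8]), array([-0.0014, -0.0004, -0.0007]))
0.05 (array([-33.8,  78. , 105.8]), array([-0.0014, -0.0004, -0.0007]))
0.02 (array([-33.8,  78.1, 135.8]), array([-0.0014, -0.0004, -0.0007]))
(array([-33.8,  78.1, 155.8]), array([-0.0014, -0.0004, -0.0007])) (array([-31.4,  78.1, 160.2]), array([-0.0014, -0.0004, -0.0007]))
[241.00561798 165.79213483] [232 160  19  13 178] [240.9 165.8] [11.9 17.3] [0.32801285 0.16667073]
[287.75568182 211.36931818] [279 205  18  13 176] [287.7 211.3] [12.2 16.4] [0.58456682 0.07124424]
[205.0974026  260.76136364] [189 249  33  25 616] [205.  260.8] [23.4 31.5] [ 0.52496286 -0.20706634]
[240.79861111 165.65277778] [233 161  17  11 144] [240.7 165.7] [10.7 15.4] [0.32709918 0.166826  ]
[287.79470199 211.53642384] [280 206  16  12 151] [287.8 211.5] [11.3 15. ] [0.58512521 0.07063901]
[204.88682746 260.61595547] [190 250  31  23 539] [204.8 260.7] [21.7 29.8] [ 0.52423092 -0.20712076]
```

play_rows --pt "1 -12 26 25 0 0 0" --pt "1 -24 52 50 0 0 0" --pt "1 -34 78 76 0 0 0" --pt "1 -34 78 76 0 0 0" --pt "1 -34 78 92 0 0 0" --pt "1 -34 78 106 0 0 0" --pt "1 -34 78 120 0 0 0" --pt "1 -34 78 134 0 0 0" --pt "1 -34 78 146 0 0 0" --pt "1 -34 78 153 0 0 0" --pt "1 -34 78 155 0 0 0" --pt "1 -34 78 155 0 0 0" --pt "1 -34 78 155 0 0 0" --pt "1 -34 78 155 0 0 0"

```text
time_s: 15.22
tool_pos: [0.5892, 0.0731, 0.0801]
tool_rot: [[-0.871, -0.16, 0.464], [-0.141, 0.987, 0.074], [-0.47, -0.001, -0.883]]
force: [0.4, -0.7, -0.8]
width: 0.0555
finger_force: 30.0
```

```bash
cat > chk.py <<'E'
from h import *
tl=np.array([.01366,-.00006,.01367]);R=lean(np.radians(9.2),TH);s=np.array([.5840,.0716,.052])
manip.get_image('top')
o=manip.get_obs();T=np.array(o['tool_rot']);p=np.array(o['tool_pos']);b=p+T@tl
print('tcp',p,'tin',b,'F',o['force'],'w',o['width'],'t',o['time_s'],o['joint_positions'])
sc=snap('scene');t=snap('top')
top=b+[0,0,.04]
for n,d in(('scene',sc),('top',t)):
    u=proj(d,top);h=cv2.cvtColor(d['img'],cv2.COLOR_BGR2HSV); m=cv2.inRange(h,(15,120,120),(32,255,255))
    k,l,S,c=cv2.connectedComponentsWithStats(m);print(n,'pred',u)
    for i in range(1,k):
        if S[i][4]>15 and np.hypot(*(c[i]-u))<40: print(c[i],S[i],plane(d,*c[i],top[2]))
E
cat > c1.py <<'E'
from chk import *
for dz in(.008,.004,.001,0,-.001):print(dz,delta(s-R@tl+[0,0,dz],R))
a=sc['img'][150:250,245:345];q=t['img'][150:210,200:260]
A=cv2.resize(a,(560,560),interpolation=cv2.INTER_CUBIC);B=cv2.resize(q,(240,240),interpolation=cv2.INTER_CUBIC)
C=np.zeros((560,800,3),np.uint8);C[:,:560]=A;C[:240,560:]=B;cv2.imwrite('pics/h1.png',C)
np.save('h1.npy',sc,allow_pickle=True)
E
python3 c1.py
```

```text
tcp [0.58924808 0.07314529 0.08022603] tin [0.5837061  0.0721689  0.06173816] F [ 0.74005935  0.17725763 -1.47287616] w 0.055626823370586026 t 15.2667 [-0.15410303  0.27602739  2.0619017   0.41912988  0.36349519 -2.24545983]
scene pred [288.2773904  197.34590007]
[288.61764706 197.58823529] [281 193  16  11 136] [0.5850889  0.07185703 0.10173816]
top pred [232.63146523 177.19478224]
[232.20967742 174.22580645] [226 171  14   7  62] [0.59422989 0.07345081 0.10173816]
0.008 (array([ 0.5, -0.7,  1.6]), array([-0.0008,  0.0008,  0.0005]))
0.004 (array([ 2.4, -0.7,  5.1]), array([-0.0008,  0.0008,  0.0005]))
0.001 (array([ 3.8, -0.7,  7.7]), array([-0.0008,  0.0008,  0.0005]))
0 (array([ 4.3, -0.7,  8.6]), array([-0.0008,  0.0008,  0.0005]))
-0.001 (array([ 4.8, -0.7,  9.5]), array([-0.0008,  0.0008,  0.0005]))
```

play_rows --pt "1 1.5 -0.7 3 0 0 0" --pt "1 3 -0.7 6 0 0 0" --pt "1 3.3 -0.7 6.8 0 0 0" --pt "1 3.3 -0.7 6.8 0 0 0" --pt "1 3.3 -0.7 6.8 0 0 0"

```text
time_s: 15.78
tool_pos: [0.5893, 0.0727, 0.0716]
tool_rot: [[-0.872, -0.16, 0.463], [-0.142, 0.987, 0.075], [-0.469, -0.0, -0.883]]
force: [-0.7, -0.3, -1.6]
width: 0.0554
finger_force: 30.0
```

```bash
python3 c1.py
```

```text
tcp [0.58935695 0.07272531 0.07170586] tin [0.58378735 0.07175146 0.05322617] F [ 0.36679399 -0.58533465 -1.83591125] w 0.05561619696362938 t 15.8333 [-0.15515154  0.29209031  2.06832715  0.44415524  0.34482998 -2.273128  ]
scene pred [288.11039323 199.82710123]
[288.38405797 200.02173913] [281 195  16  12 138] [0.58489994 0.07150604 0.09322617]
top pred [232.83591037 177.56777956]
[232.52173913 174.5942029 ] [226 172  15   7  69] [0.59437672 0.07266246 0.09322617]
0.008 (array([-3.2, -0.2, -5.8]), array([-0.0005, -0.0002,  0.0005]))
0.004 (array([-1.3, -0.2, -2.3]), array([-0.0005, -0.0002,  0.0005]))
0.001 (array([ 0.1, -0.2,  0.4]), array([-0.0005, -0.0002,  0.0005]))
0 (array([ 0.6, -0.2,  1.3]), array([-0.0005, -0.0002,  0.0005]))
-0.001 (array([ 1.1, -0.2,  2.2]), array([-0.0005, -0.0002,  0.0005]))
```

View pics/h1.png

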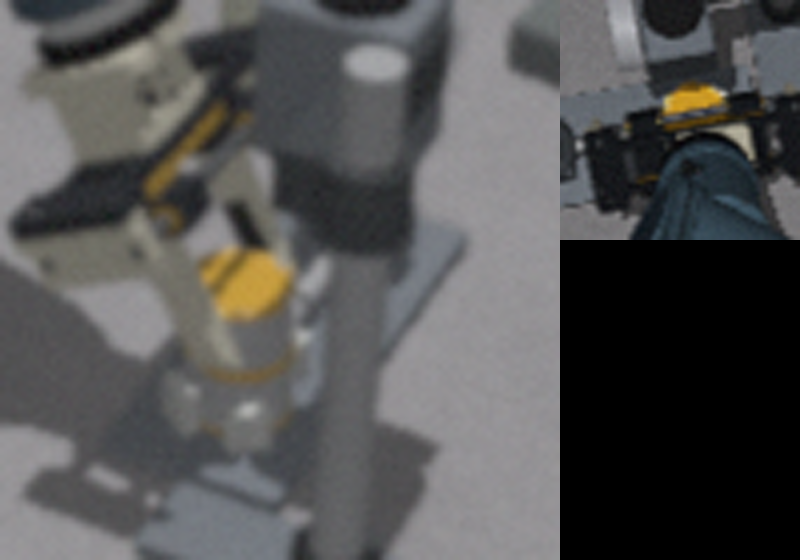

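The picture shows the held tin's gold top at (245,282) directly over the base tin at (243,400). The sides line up, with a thin seam at row 375 and the gripper clear of the head. I'm lowering it the last millimetre.

play_rows --pt "1 0.2 -0.3 0.5 0 0 0" --pt "1 0.3 -0.3 0.9 0 0 0" --pt "1 0.5 -0.3 1.3 0 0 0" --pt "1 0.5 -0.3 1.3 0 0 0" --pt "1 0.5 -0.3 1.3 0 0 0"

```text
time_s: 16.35
tool_pos: [0.5897, 0.0724, 0.0705]
tool_rot: [[-0.872, -0.16, 0.463], [-0.142, 0.987, 0.075], [-0.469, -0.001, -0.883]]
force: [0.2, 0.6, -0.2]
width: 0.0555
finger_force: 30.0
```

```bash
python3 chk.py
```

```text
tcp [0.58968174 0.07239925 0.07051505] tin [0.58411999 0.07142432 0.05203304] F [-0.07793332 -0.55893694 -0.91418415] w 0.055753665495537924 t 16.4 [-0.15576669  0.29466929  2.06910566  0.44926435  0.3415633  -2.27896599]
scene pred [288.12492066 200.26406026]
[288.47445255 200.59854015] [281 195  16  12 137] [0.58576478 0.0707968  0.09203304]
top pred [232.93936946 177.52760757]
[232.50724638 174.5942029 ] [226 172  16   7  69] [0.59458452 0.07275196 0.09203304]
```

play_rows --pt "1 0.15 0 0.25 0 0 0" --pt "1 0.25 0 0.45 0 0 0" --pt "1 0.35 0 0.65 0 0 0" --pt "1 0.35 0 0.65 0 0 0" --pt "1 0.35 0 0.65 0 0 0"

```text
time_s: 16.92
tool_pos: [0.5899, 0.0724, 0.0705]
tool_rot: [[-0.871, -0.16, 0.464], [-0.142, 0.987, 0.075], [-0.47, -0.001, -0.882]]
force: [-4.2, 0.2, 6.2]
width: 0.0555
finger_force: 30.0
```

```bash
python3 chk.py
```

```text
tcp [0.58986139 0.07243974 0.07051243] tin [0.58431981 0.07146304 0.05202446] F [-4.28415927  0.9085352   6.87688381] w 0.05553011842058754 t 16.9667 [-0.1557541   0.29478673  2.06962676  0.45182346  0.34009889 -2.28169965]
scene pred [288.19114206 200.2869566 ]
[288.53030303 200.39393939] [281 195  16  12 132] [0.58534694 0.07165292 0.09202446]
top pred [232.92738048 177.47202744]
[232.67692308 174.44615385] [227 172  14   7  65] [0.59509947 0.07214769 0.09202446]
```

play_rows --pt "1 -0.15 0 -0.3 0 0 0" --pt "1 -0.2 0 -0.35 0 0 0" --pt "0.38 -0.2 0 -0.35 0 0 0" --pt "0.36 -0.2 0 -0.35 0 0 0" --pt "0.34 -0.2 0 -0.35 0 0 0" --pt "0.3 -0.2 0 -0.35 0 0 0" --pt "0.25 -0.2 0 -0.35 0 0 0" --pt "0.2 -0.2 0 -0.35 0 0 0" --pt "0.15 -0.2 0 -0.35 0 0 0" --pt "0.15 -0.2 0 -0.35 0 0 0"

```text
time_s: 17.9
tool_pos: [0.5896, 0.0724, 0.0701]
tool_rot: [[-0.872, -0.16, 0.463], [-0.142, 0.987, 0.075], [-0.469, -0.001, -0.883]]
force: [-0.4, -0.2, -0.4]
width: 0.0782
finger_force: 0.0
```

play_rows --pt "0.15 0 0 -5 0 0 0" --pt "0.15 0 0 -15 0 0 0" --pt "0.15 0 0 -30 0 0 0" --pt "0.15 0 0 -50 0 0 0" --pt "0.15 0 0 -75 0 0 0" --pt "0.15 0 0 -100 0 0 0" --pt "0.15 40 0 -125 0 0 0" --pt "0.15 80 0 -140 0 0 0" --pt "0.15 120 0 -150 0 0 0" --pt "0.15 120 0 -150 0 0 0" --pt "0.15 120 0 -150 0 0 0"

```text
time_s: 18.82
tool_pos: [0.4126, 0.0445, 0.1458]
tool_rot: [[-0.872, -0.158, 0.463], [-0.14, 0.987, 0.074], [-0.469, -0.0, -0.883]]
force: [0.5, -0.7, -0.4]
width: 0.0787
finger_force: 0.0
```

```bash
python3 - <<'E'
from h import *
o=manip.get_obs();print(o['tool_pos'],o['force'],o['time_s'])
for n in('scene','top'):
    d=snap(n);np.save('f_'+n,d,allow_pickle=True);u=proj(d,[.5841,.0715,.092]);h=cv2.cvtColor(d['img'],cv2.COLOR_BGR2HSV); m=cv2.inRange(h,(15,120,120),(32,255,255))
    k,l,S,c=cv2.connectedComponentsWithStats(m);print(n,'pred',u)
    for i in range(1,k):
        if S[i][4]>8 and np.hypot(*(c[i]-u))<130 : print(c[i],S[i],plane(d,*c[i],.092)[:2])
E
```

```text
[0.41256502 0.0445245  0.145783  ] [ 0.50718416 -0.67246009 -0.38150454] 18.8167
scene pred [288.13442354 200.25735496]
[302.42105263  83.68421053] [298  81   9   6  19] [0.17068789 0.75511619]
[255.55555556 104.72222222] [245 101  20   8  36] [0.1375818  0.48056812]
[287.22580645 200.90322581] [279 196  17  12 155] [0.58379035 0.06757163]
[204.91635688 260.69516729] [190 250  31  23 538] [ 0.56271394 -0.24027896]
top pred [232.91820843 177.53525569]
[284.48403977 101.87493459] [ 241   89   83   29 1911] [ 0.85584317 -0.11898917]
[233.41176471 178.35828877] [226 172  16  14 187] [0.58113784 0.06982371]
[308.84130982 196.41561713] [298 186  23  22 397] [ 0.51132504 -0.1920923 ]
```

```bash
python3 - <<'E'
from h import *
w=snap('wrist');w['fish']=1;np.save('fw',w,allow_pickle=True)
for z in(.092,.052,.012):print(z,proj(w,[.5841,.0715,z]))
h=cv2.cvtColor(w['img'],cv2.COLOR_BGR2HSV); m=cv2.inRange(h,(12,80,50),(34,255,255))
k,l,S,c=cv2.connectedComponentsWithStats(m);u=proj(w,[.5841,.0715,.06])
for i in range(1,k):
    if S[i][4]>6 and np.hypot(*(c[i]-u))<90 : print(c[i],S[i])
x0,y0=(u-[34,30]).astype(int);print(x0,y0)
for y in range(y0,y0+64,2): print(y,''.join('#' if m[y,x] else ' .:-=+*%@'[min(8,int(h[y,x,2])//29)] for x in range(x0,x0+70)))
E
```

```text
0.092 [265.30888601 285.33014072]
0.052 [265.22963078 256.84905385]
0.012 [265.15053172 231.45527145]
[270.24561404 221.89473684] [253 219  35  11  57]
[267.90070922 246.9929078 ] [244 244  44  11 141]
[263.94759825 276.27947598] [244 272  42   8 229]
[214.19565217 311.81521739] [206 306  25  17 184]
231 232
232 *****++=+====+++++++++==================================+==+++++++++=-
234 *****++=+===+%%@%%***+======================+*++++===++====++++++++++=
236 *****++==+*%%%%%%%%%%+==================+=++=======+===++==++++++++++=
238 *****+++*%%%%%%%%%%+====================+++=++++++=====++==*%%%%%%%%%*
240 ****++*%%@%%%%%%+===============================+=++++==+++%@@%@@%%@%%
242 ******%@@%@@%*+=======================================++==+%@%@@@%%%%%
244 ****++=++***+============+++#################++========+++*%%%@@%@@%%%
246 ***+=-==+++++=========#############################+====++*%%@@@%@@%**
248 ****+-=+++++======#####*++++=+=======+++==+**##########==+%%%%%%%@@***
250 ***+=-==+++++==###++========================+===+*###**##+%%%@@%%@@***
252 *****++%%%*++##+====================
[... 909 characters left out ...]
#@@#####====*************
278 +++++++++*+==#####################################%%###==+***+++++++++
280 ::::::::::::::::::::::::::::::::::::::::::::::::::::::::::::::::::::::
282 ::::::::::::::::::::::::::::::::::::::::::::::::::::::::::::::::::::::
284 ::::::::::::::::::::::::::::::::::::::::::::::::::::::::::::::::::::::
286 ::::::::::::::::::::::::::::::::::::::::::::::::::::::::::::::::::::::
288 ::::::::::::::::::::::::::::::::::::::::::::::::::::::::::::::::::::::
290 ::::::::::::::::::::::::::::::::::::::::::::::::::::::::::::::::::::::
292 ::::::::::::::::::::::::::::::::::::::::::::::::::::::::::::::::::::::
294 ::::::::::::::::::::::::::::::::::::::::::::::::::::::::::::::::::::::
```

```bash
cat > arc.py <<'E'
from h import *
from scipy.optimize import least_squares
def arcs(w,bands):
    h=cv2.cvtColor(w['img'],cv2.COLOR_BGR2HSV); m=cv2.inRange(h,(12,80,50),(34,255,255))
    print('cam right in world',np.round(np.array(w['R'])[0],2))
    for nm,z,x0,x1,y0,y1 in bands:
        p=[];q=[]
        for x in range(x0,x1+1):
            ys=np.nonzero(m[y0:y1+1,x])[0]
            if len(ys): p.append(plane(w,x,ys[0]+y0-.5,z)[:2]);q.append(plane(w,x,ys[-1]+y0+.5,z)[:2])
        for t,P in(('outer',p),('inner',q)):
            P=np.array(P);f=least_squares(lambda c:np.hypot(*(P-c).T)-.028,[.584,.0715],loss='soft_l1',f_scale=.0007)
            r=np.hypot(*(P-f.x).T)-.028;print(nm,t,len(P),np.round(f.x,4),'rms',np.round(r.std()*1000,2),np.round(r[::5]*1000,1))
E
python3 - <<'E'
from arc import *
w=np.load('fw.npy',allow_pickle=True).item()
arcs(w,[('top',.092,247,284,270,279),('seam',.052,245,285,243,256),('seamL',.052,245,264,243,256),('bottom',.012,254,286,218,231)])
E
```

```text
cam right in world [-0.16  0.99 -0.  ]
top outer 38 [0.5806 0.0699] rms 0.6 [-0.1  0.3  0.4 -0.6 -0.6  0.4  0.4 -0. ]
top inner 38 [0.5954 0.0733] rms 2.93 [ 5.1  2.  -0.3 -1.6 -1.9 -0.9  1.1  7.8]
seam outer 41 [0.5821 0.0729] rms 0.53 [ 0.9 -0.6  0.8  0.5 -0.6 -0.4  0.9 -0.1  0.8]
seam inner 41 [0.5892 0.0714] rms 0.48 [-0.  -0.4  0.2  0.5 -0.   0.7  0.6  0.4  0. ]
seamL outer 20 [0.5825 0.0723] rms 0.49 [ 0.4 -0.9  0.7  0.6]
seamL inner 20 [0.5891 0.0716] rms 0.48 [ 0.1 -0.3  0.2  0.4]
bottom outer 33 [0.5859 0.0734] rms 0.61 [-0.   0.6  1.2 -0.8  0.6 -0.   0.2]
bottom inner 33 [0.589  0.0738] rms 0.52 [-0.8 -0.2  0.3  0.3 -0.1 -0.6 -0.1]
```

The measurements agree that the upper tin sits about (-1.7, -2.8) mm off the lower one. I'll regrasp it, shift it, and set it down again.

```bash
python3 - <<'E'
from h import *
tl=np.array([.01366,-.00006,.01367]);R=lean(np.radians(9.2),TH);s=np.array([.5824,.0686,.0525])
for k in(.125,.09,.05,.02,0):print(k,delta(s-R@tl-k*R[:,2],R))
E
```

```text
0.125 (array([-116.2,   -1.4,   24.2]), array([-0.0026,  0.0027,  0.0006]))
0.09 (array([-116.1,   -1.3,   59.2]), array([-0.0026,  0.0027,  0.0006]))
0.05 (array([-116. ,   -1.2,   99.2]), array([-0.0026,  0.0027,  0.0006]))
0.02 (array([-115.9,   -1.2,  129.2]), array([-0.0026,  0.0027,  0.0006]))
0 (array([-115.8,   -1.1,  149.2]), array([-0.0026,  0.0027,  0.0006]))
```

play_rows --pt "0.1 -40 -1 8 0 0 0" --pt "0.1 -80 -1 16 0 0 0" --pt "0.1 -116 -1 24 -0.002 0.002 0" --pt "0.1 -116 -1 40 -0.002 0.002 0" --pt "0.1 -116 -1 65 -0.002 0.002 0" --pt "0.1 -116 -1 90 -0.002 0.002 0" --pt "0.1 -116 -1 115 -0.002 0.002 0" --pt "0.1 -116 -1 135 -0.002 0.002 0" --pt "0.1 -116 -1 147 -0.002 0.002 0" --pt "0.1 -116 -1 149 -0.002 0.002 0" --pt "0.1 -116 -1 149 -0.002 0.002 0" --pt "0.1 -116 -1 149 -0.002 0.002 0"

```text
time_s: 19.97
tool_pos: [0.5867, 0.0712, 0.0693]
tool_rot: [[-0.872, -0.162, 0.461], [-0.142, 0.987, 0.077], [-0.468, 0.001, -0.884]]
force: [0.4, -0.1, 0.1]
width: 0.0839
finger_force: 0.0
```

```bash
python3 - <<'E'
from h import *
manip.get_image('top')
tl=np.array([.01366,-.00006,.01367]);R=lean(np.radians(9.2),TH);s=np.array([.5824,.0686,.0525])
print(delta(s-R@tl,R),manip.get_obs()['force'])
E
```

```text
(array([-1.5, -1.7, -0.5]), array([ 0.0015, -0.0012,  0.0011])) [-0.1516633  -0.48378374 -0.43174769]
```

play_rows --pt "0.15 -1.5 -1.7 -0.5 0 0 0" --pt "0.2 -1.5 -1.7 -0.5 0 0 0" --pt "0.25 -1.5 -1.7 -0.5 0 0 0" --pt "0.3 -1.5 -1.7 -0.5 0 0 0" --pt "0.34 -1.5 -1.7 -0.5 0 0 0" --pt "0.36 -1.5 -1.7 -0.5 0 0 0" --pt "0.38 -1.5 -1.7 -0.5 0 0 0" --pt "0.38 -1.5 -1.7 -0.5 0 0 0" --pt "0.38 -1.5 -1.7 -0.5 0 0 0"

```text
time_s: 20.77
tool_pos: [0.5871, 0.0694, 0.0703]
tool_rot: [[-0.873, -0.161, 0.461], [-0.142, 0.987, 0.076], [-0.467, 0.001, -0.884]]
force: [-0.7, 1.0, 0.1]
width: 0.058
finger_force: 0.5
```

```bash
python3 chk.py
```

```text
tcp [0.58715455 0.06938317 0.07029618] tin [0.58154828 0.06843146 0.05182642] F [-0.1349945   1.04980428  0.22884732] w 0.057610402121049974 t 20.8167 [-0.16532034  0.2913892   2.07378957  0.46167088  0.3463508  -2.29931326]
scene pred [286.74976557 200.49453148]
[287.73026316 200.875     ] [280 196  17  12 152] [0.58470361 0.06872231 0.09182642]
top pred [233.80850324 178.2418246 ]
[233.2739726  174.95890411] [227 171  14   8  73] [0.59326131 0.07009271 0.09182642]
```

play_rows --pt "0.39 0 0 0 0 0 0" --pt "0.4 0 0 0 0 0 0" --pt "0.45 0 0 0 0 0 0" --pt "0.6 0 0 0 0 0 0" --pt "1 0 0 0 0 0 0" --pt "1 0 0 0 0 0 0" --pt "1 0 0 0 0 0 0"

```text
time_s: 21.5
tool_pos: [0.5872, 0.0693, 0.0703]
tool_rot: [[-0.873, -0.161, 0.461], [-0.142, 0.987, 0.076], [-0.467, 0.001, -0.884]]
force: [1.1, 0.1, 0.2]
width: 0.0555
finger_force: 30.0
```

```bash
python3 chk.py;  python3 - <<'E'
from h import *
T=np.array(manip.get_obs()['tool_rot'])
for v in([0,0,1],[0,0,2],[1.7,3.5,2],[1.7,3.5,1]): print(v,np.round(T.T@v,2))
E
```

```text
tcp [0.58716879 0.06926286 0.07023988] tin [0.58156231 0.06830859 0.05177031] F [0.60155781 1.01183722 0.88411115] w 0.055492518149926104 t 21.55 [-0.16546358  0.2914978   2.07381385  0.46156469  0.34619503 -2.29938264]
scene pred [286.72757148 200.53367374]
[287.66923077 200.80769231] [280 196  16  11 130] [0.58435371 0.06892266 0.09177031]
top pred [233.84400407 178.23967434]
[233.74074074 174.80246914] [226 171  16   8  81] [0.59379062 0.06844704 0.09177031]
[0, 0, 1] [-0.47  0.   -0.88]
[0, 0, 2] [-0.93  0.   -1.77]
[1.7, 3.5, 2] [-2.91  3.18 -0.72]
[1.7, 3.5, 1] [-2.45  3.18  0.17]
```

play_rows --pt "1 -0.5 0 -0.9 0 0 0" --pt "1 -0.9 0 -1.8 0 0 0" --pt "1 -1.9 1.6 -1.2 0 0 0" --pt "1 -2.9 3 -0.7 0 0 0" --pt "1 -2.9 3 -0.7 0 0 0" --pt "1 -2.9 3 -0.7 0 0 0" --pt "1 -2.9 3 -0.7 0 0 0"

```text
time_s: 22.23
tool_pos: [0.5888, 0.0727, 0.0722]
tool_rot: [[-0.873, -0.161, 0.461], [-0.142, 0.987, 0.076], [-0.467, 0.001, -0.884]]
force: [0.2, -0.1, -0.9]
width: 0.0557
finger_force: 30.0
```

```bash
python3 chk.py
```

```text
tcp [0.58885661 0.07265995 0.07219585] tin [0.58324886 0.07170704 0.0537266 ] F [ 0.21879146 -0.4201628  -0.85864921] w 0.055205411548667635 t 22.2833 [-0.15670477  0.29077164  2.06731774  0.44396258  0.35011011 -2.27401304]
scene pred [287.95013628 199.62111587]
[288.60431655 200.14388489] [281 195  16  12 139] [0.58605765 0.0709091  0.0937266 ]
top pred [232.84639093 177.69588944]
[232.69565217 174.4057971 ] [227 171  14   8  69] [0.59494607 0.07202497 0.0937266 ]
```

play_rows --pt "1 0.3 0 0.6 0 0 0" --pt "1 0.6 0 1.1 0 0 0" --pt "1 0.75 0 1.4 0 0 0" --pt "1 0.85 0 1.6 0 0 0" --pt "1 0.85 0 1.6 0 0 0" --pt "1 0.85 0 1.6 0 0 0"

```text
time_s: 22.88
tool_pos: [0.5889, 0.0726, 0.0704]
tool_rot: [[-0.873, -0.161, 0.461], [-0.142, 0.987, 0.076], [-0.467, 0.001, -0.884]]
force: [-1.0, -0.2, -1.0]
width: 0.0554
finger_force: 30.0
```

play_rows --pt "1 0.07 0 0.13 0 0 0" --pt "1 0.14 0 0.26 0 0 0" --pt "1 0.2 0 0.38 0 0 0" --pt "1 0.2 0 0.38 0 0 0"

```text
time_s: 23.22
tool_pos: [0.589, 0.0726, 0.0702]
tool_rot: [[-0.872, -0.161, 0.462], [-0.142, 0.987, 0.076], [-0.468, 0.001, -0.884]]
force: [-1.6, -0.0, 0.9]
width: 0.0558
finger_force: 30.0
```

play_rows --pt "0.41 0 0 0 0 0 0" --pt "0.41 0 0 0 0 0 0" --pt "0.4 0 0 0 0 0 0" --pt "0.4 0 0 0 0 0 0" --pt "0.395 0 0 0 0 0 0" --pt "0.39 0 0 0 0 0 0" --pt "0.385 0 0 0 0 0 0" --pt "0.38 0 0 0 0 0 0" --pt "0.38 0 0 0 0 0 0"

```text
time_s: 23.97
tool_pos: [0.5889, 0.0726, 0.0699]
tool_rot: [[-0.873, -0.161, 0.461], [-0.142, 0.987, 0.076], [-0.467, 0.001, -0.884]]
force: [0.1, -0.4, -0.2]
width: 0.0575
finger_force: 0.0
```

```bash
python3 chk.py
```

```text
tcp [0.58886736 0.0725818  0.06989773] tin [0.58325824 0.07162845 0.05142892] F [-0.68026368  0.47910422 -0.14715701] w 0.057955015217271255 t 24.0167 [-0.15680686  0.29507787  2.06932137  0.4512976   0.34446207 -2.2818693 ]
scene pred [287.90889331 200.2800097 ]
[288.60714286 200.79285714] [281 196  16  12 140] [0.58613877 0.07094557 0.09142892]
top pred [232.89153394 177.79945619]
[232.91139241 174.46835443] [226 171  16   8  79] [0.59510512 0.07134548 0.09142892]
```

play_rows --pt "0.36 0 0 0 0 0 0" --pt "0.33 0 0 0 0 0 0" --pt "0.29 0 0 0 0 0 0" --pt "0.24 0 0 0 0 0 0" --pt "0.18 0 0 0 0 0 0" --pt "0.12 0 0 0 0 0 0" --pt "0.1 0 0 0 0 0 0"

```text
time_s: 24.7
tool_pos: [0.5889, 0.0726, 0.07]
tool_rot: [[-0.873, -0.161, 0.461], [-0.142, 0.987, 0.076], [-0.467, 0.001, -0.884]]
force: [-1.2, 0.2, 0.5]
width: 0.0823
finger_force: 0.0
```

```bash
python3 chk.py
```

```text
tcp [0.58891635 0.07261221 0.07003549] tin [0.58331137 0.07165895 0.05156541] F [ 0.43277772  0.65731349 -0.16518726] w 0.08302394936475271 t 24.75 [-0.15675908  0.29486277  2.06927403  0.45133131  0.34450795 -2.28185067]
scene pred [287.93235059 200.24371374]
[287.87820513 200.93589744] [279 196  18  12 156] [0.58500405 0.06902647 0.09156541]
top pred [232.88121204 177.77837349]
[232.72727273 174.46753247] [226 171  15   8  77] [0.59509901 0.07198711 0.09156541]
```

play_rows --pt "0.1 0 0 -5 0 0 0" --pt "0.1 0 0 -15 0 0 0" --pt "0.1 0 0 -30 0 0 0" --pt "0.1 0 0 -50 0 0 0" --pt "0.1 0 0 -75 0 0 0" --pt "0.1 0 0 -100 0 0 0" --pt "0.1 40 0 -125 0 0 0" --pt "0.1 80 0 -140 0 0 0" --pt "0.1 120 0 -150 0 0 0" --pt "0.1 120 0 -150 0 0 0" --pt "0.1 120 0 -150 0 0 0"

```text
time_s: 25.77
tool_pos: [0.4121, 0.0444, 0.146]
tool_rot: [[-0.873, -0.159, 0.461], [-0.14, 0.987, 0.075], [-0.467, 0.001, -0.884]]
force: [0.2, 0.9, -0.1]
width: 0.0837
finger_force: 0.0
```

```bash
cat > fin.py <<'E'
from arc import *
manip.get_image('top')
for n in('scene','top'):
    d=snap(n);h=cv2.cvtColor(d['img'],cv2.COLOR_BGR2HSV); m=cv2.inRange(h,(15,120,120),(32,255,255));u=proj(d,[.5841,.0715,.092])
    k,l,S,c=cv2.connectedComponentsWithStats(m)
    for i in range(1,k):
        if S[i][4]>8 and np.hypot(*(c[i]-u))<20 : print(n,c[i],S[i],plane(d,*c[i],.092)[:2])
w=snap('wrist');w['fish']=1
h=cv2.cvtColor(w['img'],cv2.COLOR_BGR2HSV); m=cv2.inRange(h,(12,80,50),(34,255,255))
for y in range(216,282): print(y,''.join('#' if m[y,x] else '.' for x in range(236,296)))
arcs(w,[('top',.092,247,284,270,279),('seam',.052,245,285,243,256),('bottom',.012,254,286,218,231)])
E
python3 fin.py
```

```text
scene [287.75816993 201.03267974] [279 196  18  12 153] [0.58529938 0.06801176]
top [233.08280255 177.48407643] [226 171  15  13 157] [0.5842687  0.07091999]
216 ............................................................
217 ............................................................
218 ............................................................
219 ............................................................
220 .......................###############......................
221 ....................#######........#######..................
222 ..................####..................####................
223 .................##........................###..............
224 .............................................###............
225 ..............................................##............
226 ...............................................##...........
227 ................................................##..........
228 .................................................##.........
229 ..................................................#.........
230 ............................
[... 3173 characters left out ...]
....####################....................
280 ............................................................
281 ............................................................
cam right in world [-0.16  0.99  0.  ]
top outer 37 [0.583  0.0705] rms 0.53 [ 0.1  0.6  0.6 -0.4 -0.4  0.7  0.6  0.2]
top inner 37 [0.5951 0.0728] rms 4.05 [ 6.3  5.7 -0.7 -1.9 -2.  -0.9  7.6  6.1]
seam outer 41 [0.5819 0.0731] rms 0.51 [ 0.1  0.9  0.8  0.5 -0.5 -0.3 -0.9 -0.  -0.4]
seam inner 41 [0.5917 0.0721] rms 0.6 [-0.8  0.1  0.7 -1.   0.6 -0.8 -0.7 -0.7 -0.4]
bottom outer 33 [0.5861 0.0737] rms 0.47 [ 0.2  1.  -0.4 -0.3 -0.7  0.5 -0.4]
bottom inner 33 [0.589  0.0739] rms 0.58 [-0.8 -0.1  0.5  0.6  0.3 -0.2 -0.7]
```

The wrist view now shows the rims clearly. The upper tin's axis is at column 264.3 and the lower's at 266.5, so it is still about 2.8 mm off to -y and about 0.8 mm too far in +x. I'll make one more correction.

```bash
python3 - <<'E'
from h import *
tl=np.array([.01366,-.00006,.01367]);R=lean(np.radians(9.2),TH);s=np.array([.5833,.0716,.0525])
for k in(.125,0):print(k,delta(s-R@tl-k*R[:,2],R))
for v in([0,0,1.5],[-1.2,2.7,1.5],[-1.2,2.7,0.2]): print(v,np.round(R.T@v,2))
E
```

```text
0.125 (array([-117.9,    1.1,   24.8]), array([0.0001, 0.    , 0.0011]))
0 (array([-117.8,    1.1,  149.8]), array([0.0001, 0.    , 0.0011]))
[0, 0, 1.5] [-0.7   0.   -1.32]
[-1.2, 2.7, 1.5] [-0.04  2.86 -1.68]
[-1.2, 2.7, 0.2] [ 0.57  2.86 -0.53]
```

play_rows --pt "0.1 -40 0 10 0 0 0" --pt "0.1 -80 0 20 0 0 0" --pt "0.1 -120 0 28 0 0 0" --pt "0.1 -120 0 45 0 0 0" --pt "0.1 -120 0 70 0 0 0" --pt "0.1 -120 0 95 0 0 0" --pt "0.1 -120 0 118 0 0 0" --pt "0.1 -120 0 138 0 0 0" --pt "0.1 -120 0 147 0 0 0" --pt "0.15 -120 0 149.7 0 0 0" --pt "0.25 -120 0 149.7 0 0 0" --pt "0.3 -120 0 149.7 0 0 0" --pt "0.34 -120 0 149.7 0 0 0" --pt "0.37 -120 0 149.7 0 0 0" --pt "0.39 -120 0 149.7 0 0 0" --pt "0.4 -120 0 149.7 0 0 0" --pt "0.42 -120 0 149.7 0 0 0" --pt "0.6 -120 0 149.7 0 0 0" --pt "1 -120 0 149.7 0 0 0" --pt "1 -120 0 149.7 0 0 0"

```text
time_s: 27.63
tool_pos: [0.589, 0.0725, 0.0711]
tool_rot: [[-0.872, -0.161, 0.462], [-0.142, 0.987, 0.076], [-0.469, 0.001, -0.883]]
force: [-3.0, -0.3, 6.4]
width: 0.0556
finger_force: 30.0
```

play_rows --pt "1 0 0 0 0 0 0" --pt "1 0 0 0 0 0 0"

```text
time_s: 27.8
tool_pos: [0.589, 0.0725, 0.0711]
tool_rot: [[-0.872, -0.161, 0.462], [-0.142, 0.987, 0.076], [-0.469, 0.001, -0.883]]
force: [-2.8, 0.2, 6.6]
width: 0.0555
finger_force: 30.0
```

```bash
python3 chk.py
```

```text
tcp [0.58906502 0.07249934 0.0711194 ] tin [0.58348474 0.0715442  0.05264195] F [-3.4296435  -0.09199447  5.95196369] w 0.05548746500375602 t 27.85 [-0.15699213  0.29283468  2.06915095  0.45068031  0.34529443 -2.28119739]
scene pred [287.97197696 199.98585457]
[288.70454545 200.56060606] [281 196  16  11 132] [0.58660113 0.07069183 0.09264195]
top pred [232.9024185  177.67884917]
[232.67605634 174.50704225] [226 171  15   8  71] [0.59477574 0.07213483 0.09264195]
```

play_rows --pt "1 -0.5 0 -0.9 0 0 0" --pt "1 -0.94 0 -1.8 0 0 0" --pt "1 -0.6 1.5 -2 0 0 0" --pt "1 -0.3 2.9 -2.1 0 0 0" --pt "1 -0.3 2.9 -2.1 0 0 0" --pt "1 -0.05 2.9 -1.6 0 0 0" --pt "1 0.2 2.9 -1.2 0 0 0" --pt "1 0.4 2.9 -0.8 0 0 0" --pt "1 0.4 2.9 -0.8 0 0 0" --pt "1 0.4 2.9 -0.8 0 0 0"

```text
time_s: 28.78
tool_pos: [0.5878, 0.0754, 0.0711]
tool_rot: [[-0.872, -0.161, 0.462], [-0.142, 0.987, 0.076], [-0.468, 0.001, -0.884]]
force: [-1.1, 0.6, 4.1]
width: 0.0557
finger_force: 30.0
```

play_rows --pt "0.41 -0.05 0 -0.1 0 0 0" --pt "0.41 -0.05 0 -0.1 0 0 0" --pt "0.4 -0.05 0 -0.1 0 0 0" --pt "0.4 -0.05 0 -0.1 0 0 0" --pt "0.395 -0.05 0 -0.1 0 0 0" --pt "0.39 -0.05 0 -0.1 0 0 0" --pt "0.385 -0.05 0 -0.1 0 0 0" --pt "0.38 -0.05 0 -0.1 0 0 0" --pt "0.36 -0.05 0 -0.1 0 0 0" --pt "0.33 -0.05 0 -0.1 0 0 0" --pt "0.29 -0.05 0 -0.1 0 0 0" --pt "0.24 -0.05 0 -0.1 0 0 0" --pt "0.18 -0.05 0 -0.1 0 0 0" --pt "0.12 -0.05 0 -0.1 0 0 0" --pt "0.1 -0.05 0 -0.1 0 0 0"

```text
time_s: 30.03
tool_pos: [0.5876, 0.0753, 0.0709]
tool_rot: [[-0.873, -0.161, 0.461], [-0.142, 0.987, 0.076], [-0.467, 0.001, -0.884]]
force: [0.8, -0.1, 0.0]
width: 0.0822
finger_force: 0.0
```

play_rows --pt "0.1 0 0 -5 0 0 0" --pt "0.1 0 0 -15 0 0 0" --pt "0.1 0 0 -30 0 0 0" --pt "0.1 0 0 -50 0 0 0" --pt "0.1 0 0 -75 0 0 0" --pt "0.1 0 0 -100 0 0 0" --pt "0.1 40 0 -125 0 0 0" --pt "0.1 80 0 -140 0 0 0" --pt "0.1 120 0 -150 0 0 0" --pt "0.1 120 0 -150 0 0 0" --pt "0.1 120 0 -150 0 0 0"

```text
time_s: 30.95
tool_pos: [0.4107, 0.0471, 0.1469]
tool_rot: [[-0.873, -0.159, 0.461], [-0.14, 0.987, 0.075], [-0.467, 0.001, -0.884]]
force: [0.5, -0.8, -0.1]
width: 0.0838
finger_force: 0.0
```

```bash
python3 fin.py | grep -v '\.\{60\}'
```

```text
scene [288.32919255 200.34782609] [280 195  18  12 161] [0.58476603 0.07150239]
top [232.72571429 177.95428571] [225 172  16  14 175] [0.58262703 0.07220119]
219 .........................####...............................
220 ....................#################.......................
221 .................#######.........#######....................
222 ...............####...................####..................
223 ...............#.........................###................
224 ...........................................###..............
225 ............................................##..............
226 .............................................##.............
227 ..............................................##............
228 ...............................................##...........
229 ................................................#...........
243 ........................##...####...........................
244 ..................###################.......................
245 ................#########################...................
246 ..............##############
[... 1094 characters left out ...]
#...#################.#########............
278 .........########################################...........
279 ...........#####################################............
cam right in world [-0.16  0.99  0.  ]
top outer 38 [0.5814 0.0731] rms 0.55 [ 0.3  0.9 -1.2  0.   0.  -1.1  1.   0.6]
top inner 38 [0.5955 0.0767] rms 2.38 [ 5.2  2.1 -0.3 -1.6 -1.9 -0.9  1.1  3.9]
seam outer 41 [0.5818 0.0727] rms 0.68 [-0.2 -0.1  0.7  1.1  0.8 -0.3 -0.1  0.  -0.5]
seam inner 41 [0.5905 0.075 ] rms 0.61 [-0.2 -0.8 -0.3 -0.1  1.5  0.1  0.1 -0.1 -0.1]
bottom outer 31 [0.5858 0.0736] rms 0.61 [-0.  -0.4  0.9 -0.4 -0.   0.4  0.3]
bottom inner 31 [0.589  0.0739] rms 0.53 [-0.8 -1.2  0.2 -1.  -0.6  0.   0.3]
```

The rims now line up to within about 1 mm in all three views, and the gripper is clear. Handing in.

```bash
python3 -c "
from plant import manip
print(manip.close_job())"
```

```text
the job is handed in; nothing more can be done
None
```

I turned the clamp knob clockwise to its stop, set the second tin on the locked one with rims flush to within about 1 mm after two small corrections, and handed the job in at about 31 s; no verdict was returned.

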